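Hang the tea infuser on the bent drip rail

ROBOT

A 6-joint arm with a two-finger parallel gripper is mounted at the origin on the work surface. World frame = base frame: x ahead of the robot, y to its left, z up, the work surface at z = 0. Lengths are in m, angles in degrees, forces in N, time in s.
With the tool pointing down it reaches from about 0.25 to 0.725 m from the base axis. Payload 9.7 kg.
Tool frame: the origin (TCP) lies between the finger pads; the fingertips stand 11 mm ahead of it and the grasp point (between the pads) lies 8 mm behind it; z points along the fingers, x is the direction in which the jaws open and shut, and the axes are right-handed (so a half turn about z gives the same grasp; the last joint's range is limited). The gripper opens to 85 mm and grips with 20 to 120 N. Pads are 22 mm wide; open, the fingers measure 114 mm over their backs; the gripper's body (76 mm by 85 mm) begins 54 mm behind the grasp point. The pads swing forward as they close: fully open they stand 13 mm farther back than shut.
Start: joints at [69.156, 4.979, 10.078, 95.1, 0, 90], TCP at [0.196, 0.514, 0.242] pointing down, gripper open.
Joint ranges: [-179.16, 179.16], [-48.56, 103.87], [-65.8, 70.77], [-126.05, 130.52], [-82.76, 87.17], [-180, 180]. Speed limits (degrees/s): [127.2, 127.2, 147.25, 180, 180, 180].

INTERFACE

Orientations are given as [roll, pitch, yaw] about the fixed x, y, z axes, in that order (R = Rz(yaw) Ry(pitch) Rx(roll)).
In Python, from workcell import get_obs, camera, job_done, spotter gives the robot as it stands.
- The arm moves only by the tool play_rows, never from a script. Its argument "rows" is a list of rows, each a list of 3 entries, a list of its own where there are three numbers: the closure, from 0 (fully open) to 1 (shut), then the shift along the tool's x, y, z in cm, then the turn, a rotation vector about the tool's x, y, z in degrees. In form: [[claw, [x, y, z], [wx, wy, wz]], ...]. A call has 1 to 12 rows; each row shifts and turns the pose as measured when the row begins, along the tool's axes as they then stand; what a row does not reach is not made up. A row lasts 1/10 s, in which the tool goes at most 50 mm and 8.59 degrees, less where a joint would pass 70% of its speed; a pose out of reach is approached as far as the arm can. A call is refused whole if a number of a shift passes 5 or a number of a turn 8.59, either way. A call with a gripper value outside its range is refused whole. The fingers move at their own pace and stop on an object; "newtons" is the grip in N (left out, the last holds). Time passes only in rows, so rows that do not move let the fingers close. It gives the time, the measured TCP pose, the force and the opening at its end, in the units of the state.
- get_obs(): the state, without advancing time (a new reading comes with each control period).
- camera(name): name is "side" or "top"; returns a dict with "img" (480x640x3 uint8, red, green, blue), "intrinsics" (3x3 intrinsics, pixels), "k1" (the pictures are not rectified: a ray, as slopes to the right and down, at radius r is drawn at 1 + k1 r^2 times it, then the intrinsics apply), "xyz" and "orientation" of the camera in the world. Camera axes: x right, y down, z forward; pixel columns grow to the right and rows downward; lengths in m; the calibration is good to about 2 mm. A picture is of the moment at which its call begins. There is no depth.
- job_done(): hands the job in, once; it reports no verdict.
Trained networks look in a picture, given as the dict that the camera call returned (one of the last four; its "shot" number tells which), for a name from the list of things; names that differ only in an ending like _2 or _b are one class to them, and where a whole thing is asked for, a point or a joint stands for the part that bears it (a point fixed in the world has none). Each returns a list of dicts, best first, with "confidence" (0 to 1); they miss things now and then, are a little off and sometimes report something else, mostly with a low value. They report only what shows in the picture. A call takes as long as a camera call. They do not tell look-alikes from the thing itself.
- spotter.spot_in(picture, thing): "point" ([x, y, z] in m, in world coordinates, good to about 4 mm: the middle of the surface that is visible of it).
- spotter.trace(picture, thing): "pixels" (480x640 bool, what is visible of it).
The state is a dict: "time": time; "q": joint angles; "qd": joint speeds; "joint_efforts": joint torques, N m; "ee_pos": TCP position; "tcp_rot": TCP orientation; "wrist_force": force on the tool from outside, world axes, zero at the start; "torque": the same for the moment, N m; "opening": finger opening in m.
Only numpy, scipy, OpenCV 4.12 (cv2) and the standard library are available. Lean on these libraries where they do the work, as an engineer would, in place of code of your own. Each camera call takes 0.05 s, during which the arm holds its last target.

TASK

Lift the tea infuser out of its dish, thread the hole in its wooden block over the open end of the bent steel rail and slide it round the bend until the block is right up against the stop disc, then let go so that it hangs there still. Feel your way gently and do not force the block against the rail, and leave the other things on the dresser undisturbed.

Things in the scene. Friction and masses are not known exactly. Their poses are not given: they have to be found in the camera images.
- infuser: Loose tea infuser, 0.06-0.12 kg: steel basket 40 mm across, 46 tall, thin stem, and on top a wooden block 20 mm long (own x), 28 wide (own y), 34 tall (66 to 100 mm above the underside). A 13 mm round hole runs through the block along own x. Origin: centre of underside; z up. Starts upright in the dish. Pinch the block across its 28 mm width.
- eye (a point): Middle of the hole through the infuser's wooden block, 83 mm above the infuser's underside; axes as the infuser's (x along the hole). Fixed to the infuser.
- dish: Fixed white ceramic dish, 72 mm across, rim 14 mm above the dresser, in which the infuser stands at the start (inner floor 5 mm above the dresser). Origin: centre of its underside.
- rail: Fixed bent rail of 8 mm round steel, level, centre line 175 mm above the dresser. Origin: on the dresser below the middle of the bend; z up. From its open end the open leg runs straight along +x (94 mm), then a bend of 50 mm centre-line radius turns left (to +y), then the far leg runs straight to a stop disc and a post with an 84 mm round foot. Stiff; far part: see rail_bend.
- rail_tip (a point): The very end (rounded) of the rail's open leg, on its centre line; axes as the rail's (x along the open leg, towards the bend). In the rail's frame: x -120.9, y -7.8, z 175 mm. The bend begins 94 mm from here.
- rail_bend (a point): Middle of the bend, on the centre line; axes as the rail's. Up to here the bend turns 32.5 deg. Beyond: 32.5 deg more, then 125 mm straight to the face of the 26 mm stop disc; post 30 mm on. Hand-bent: all beyond this point is swung about its vertical by up to 0.4 rad either way, not reported: feel or see it. Block touching the disc: its hole's middle is 142 mm from here.
- caddy: Square steel caddy with spring clip lid, 70 mm wide, 104 mm tall, on the dresser; leave alone. Origin: centre of underside.
- mug_b: Brown mug 80 mm across, 90 mm tall, on the dresser; leave alone. Origin: centre of underside.
- jar: Glass jar 60 mm across, 100 mm tall, on the dresser; leave alone. Origin: centre of underside.
- bowl: White bowl 90 mm across, 45 mm tall, on the dresser; leave alone. Origin: centre of underside.
- spoon: Teaspoon 140 mm long lying on the dresser along its own x; leave alone. Origin: middle of its underside.
Not all that is in view belongs to the job. Leave any green look-alike of the infuser alone.

How it is judged (in metres and radians):
On the way:
1. the infuser's block is threaded at least 20 mm onto the rail's open leg (x of eye in the frame of rail_tip between 0.02 and 0.09 m and y of eye in the frame of rail_tip between -0.006 and 0.006 m and z of eye in the frame of rail_tip between -0.006 and 0.006 m), for 0.1 s.
At the end, for the whole second after the job is handed in: The infuser hangs from the rail's far leg, upright within 0.25 rad and at rest (under 40 mm/s), its hole's middle 137 to 147 mm from the middle of the bend (within 5 mm of touching the stop disc), let go (horizontal distance between eye and rail_bend between 0.137 and 0.147 m and y of eye in the frame of rail_bend above 0.05 m and height (world z) of eye between 0.165 and 0.18 m and angle between infuser's own z axis and vertical below 0.25 rad and linear speed of infuser below 0.04 m/s and contact force between the fingers and infuser below 0.1 N).
It fails at once if the infuser is forced against the rail with more than 20 N (contact force between infuser and rail above 20 N).
It fails at once if another thing is moved by more than 25 mm (distance of any of caddy, mug_b, jar, bowl, spoon from where it was at the start of the episode above 0.025 m).
It also fails if it takes over 72 s, if anything falls off the work surface, if the arm or the gripper's body presses on something with over 40 N, if the wrist force passes 120 N, or if a joint passes its speed limit or range.

## Working session

There is one attempt and no reset: what is moved stays moved. The work goes in short steps, Python scripts to look and compute and a tool call to move; the robot and the scene stay as the last step left them, time stands still between calls to the robot, and variables do not carry over. Pictures are saved under pics/ and viewed, and the job is handed in when it is done.

Besides the shell and the picture viewer there is one more tool, called after ">>>" as name(argument=value, ...), one argument or row to a line, values as JSON. play_rows: Moves the arm, as the interface text tells. Its arguments: {"type":"object","properties":{"rows":{"type":"array","items":{"type":"array"}},"newtons":{"type":"number"}},"required":["rows"]}

```bash
ls; mkdir -p pics
cat > snap.py <<'E'
import cv2,numpy as np
from workcell import get_obs,camera,spotter
def save(c,n): cv2.imwrite('pics/%s.png'%n,cv2.cvtColor(c['img'],cv2.COLOR_RGB2BGR))
E
python3 - <<'E'
from snap import *
import pickle
for n in ['side','top']:
    c=camera(n); save(c,n+'0'); pickle.dump(c,open(n+'0.pkl','wb'))
    print(n,c['intrinsics'],c['k1'],c['xyz'],c['orientation'],c['shot'])
    for t in ['infuser','dish','rail','caddy','mug_b','jar','bowl','spoon']:
        print(t,[(np.round(d['point'],3).tolist(),round(d['confidence'],2)) for d in spotter.spot_in(c,t)])
print(get_obs())
E
```

```text
pics
side [[522.94051787   0.         322.3902608 ]
 [  0.         522.94051787 244.92084307]
 [  0.           0.           1.        ]] -0.07211588241893511 [0.43910912 0.75915251 1.13070984] [-141.77808809   -0.50879096 -169.72807331] 1
infuser [([0.449, 0.322, 0.048], 0.88), ([0.534, 0.23, 0.048], 0.64), ([0.382, -0.217, 0.022], 0.31), ([0.614, -0.424, 0.079], 0.21)]
dish [([0.533, 0.228, 0.009], 0.83), ([0.629, 0.393, 0.026], 0.69)]
rail [([0.384, -0.216, 0.018], 0.56)]
caddy [([0.616, -0.42, 0.08], 0.8), ([0.381, -0.22, 0.018], 0.2)]
mug_b [([0.688, 0.165, 0.048], 0.66)]
jar [([0.672, 0.34, 0.093], 0.82), ([0.689, 0.158, 0.051], 0.61)]
bowl [([0.633, 0.391, 0.025], 0.6)]
spoon [([0.41, 0.103, 0.009], 0.71)]
top [[461.45556775   0.         325.9253585 ]
 [  0.         461.45556775 237.52441921]
 [  0.           0.           1.        ]] -0.024448346847839288 [ 0.52605433 -0.00705575  1.101847  ] [-1.76554540e+02 -2.28084592e-02 -8.93328924e+01] 2
infuser [([0.451, 0.309, 0.071], 0.94), ([0.54, 0.212, 0.05], 0.82)]
dish [([0.532, 0.214, 0.009], 0.91)]
rail [([0.627, 0.41, 0.025], 
[... 254 characters left out ...]
.416, 0.108, 0.015], 0.85), ([0.392, -0.215, 0.018], 0.25)]
{'time': 0.9, 'q': array([6.91565324e+01, 4.97838345e+00, 1.00787105e+01, 9.50997785e+01,
       2.02469327e-03, 8.99998494e+01]), 'qd': array([ 0.03717007, -0.08187679, -0.03356199,  0.04482456, -0.03027673,
       -0.02730075]), 'joint_efforts': array([ 4.53173843e-04, -5.20094705e+01,  4.64856148e+01,  1.35474562e-03,
        2.63650527e-04,  1.58384461e-05]), 'ee_pos': array([0.19568865, 0.51400625, 0.24229355]), 'tcp_rot': array([-1.79997975e+02, -5.48554018e-04,  6.91566830e+01]), 'wrist_force': array([0.36510818, 0.64379882, 0.16797728]), 'torque': array([ 0.04155484,  0.00770901, -0.01379454]), 'opening': 0.0855876052445789}
```

View pics/side0.png

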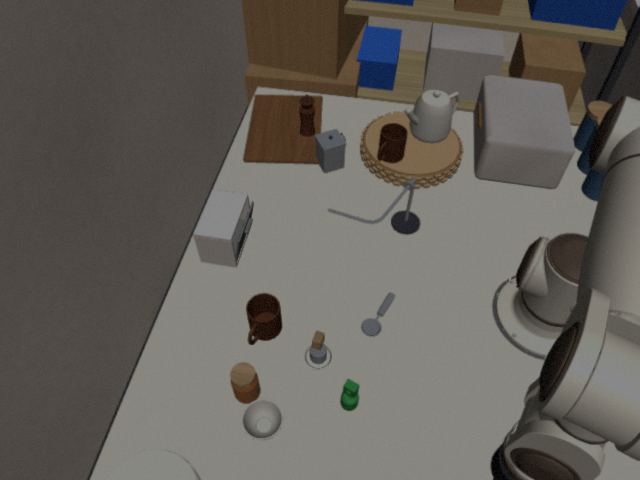

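View pics/top0.png

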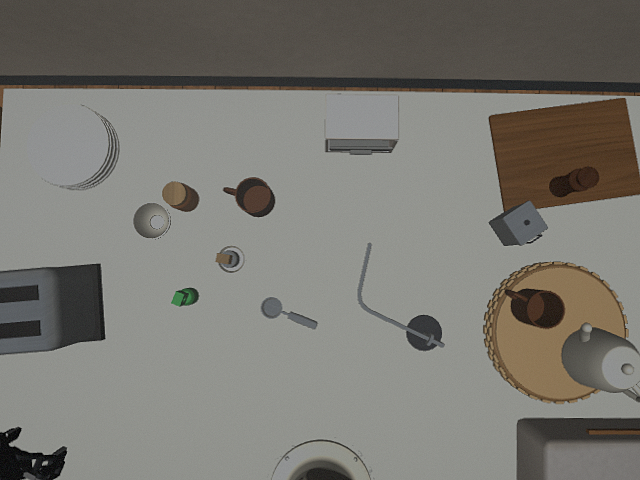

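```bash
cat >> snap.py <<'E'
from scipy.spatial.transform import Rotation as R
def ray(c,px):
    K=c['intrinsics'];k=np.array([c['k1'],0,0,0,0])
    # k1 model same as opencv
    u=cv2.undistortPoints(np.array(px,float).reshape(-1,1,2),K,k,None,None).reshape(-1,2)
    d=np.c_[u,np.ones(len(u))]@R.from_euler('xyz',c['orientation'],degrees=True).as_matrix().T
    return d
def at_z(c,px,z):
    d=ray(c,px); o=np.array(c['xyz']); return o+d*((z-o[2])/d[:,2])[:,None]
def proj(c,P):
    Rm=R.from_euler('xyz',c['orientation'],degrees=True).as_matrix()
    q=(np.atleast_2d(P)-np.array(c['xyz']))@Rm
    s=q[:,:2]/q[:,2:]; r2=(s**2).sum(1,keepdims=True); s=s*(1+c['k1']*r2)
    K=c['intrinsics']; return s*[K[0,0],K[1,1]]+[K[0,2],K[1,2]]
def crop(c,x0,y0,w,h,f,n):
    i=c['img'][y0:y0+h,x0:x0+w]; i=cv2.resize(i,None,fx=f,fy=f,interpolation=cv2.INTER_CUBIC)
    i=np.clip(i.astype(float)*1.5,0,255).astype(np.uint8)
    cv2.imwrite('pics/%s.png'%n,cv2.cvtColor(i,cv2.COLOR_RGB2BGR))
E
python3 - <<'E'
from snap import *
import pickle
t=pickle.load(open('top0.pkl','rb'));s=pickle.load(open('side0.pkl','rb'))
crop(t,345,235,110,120,5,'t_rail'); crop(s,320,170,120,75,6,'s_rail')
crop(t,205,240,50,40,12,'t_inf'); crop(s,295,325,50,48,12,'s_inf')
E
```

```text
(no output)
```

View pics/t_rail.png

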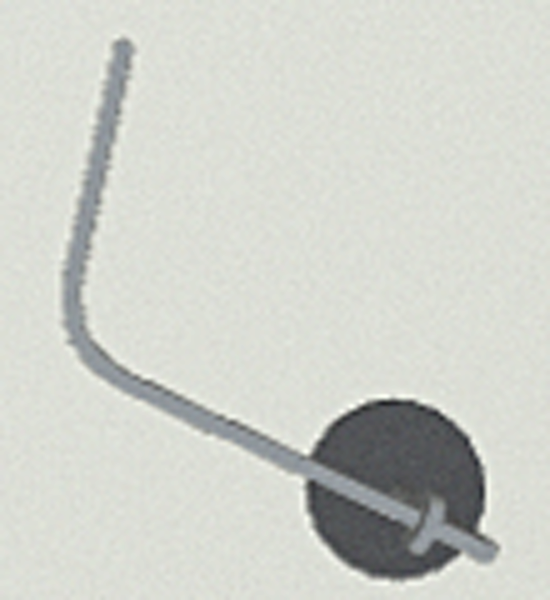

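View pics/s_rail.png

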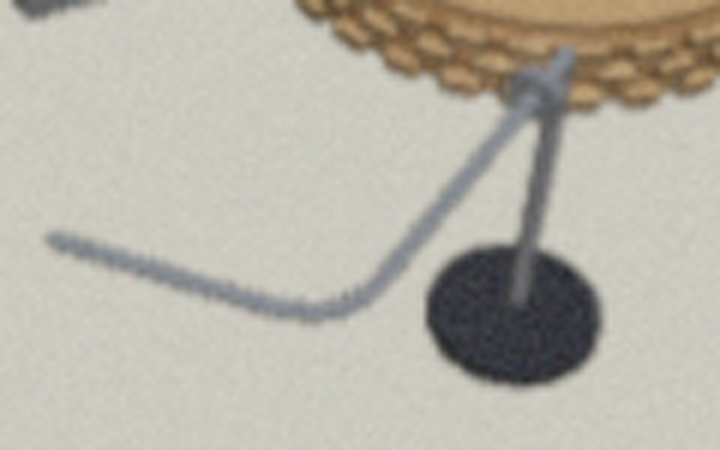

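View pics/t_inf.png

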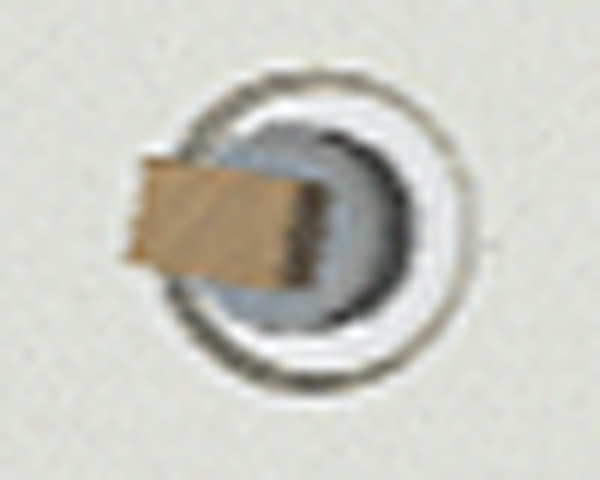

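View pics/s_inf.png

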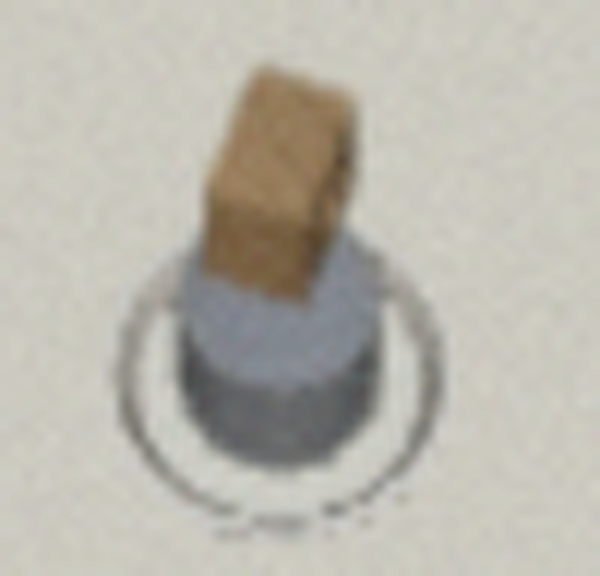

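```bash
cat > fit.py <<'E'
from snap import *
from scipy.optimize import least_squares
from scipy.ndimage import map_coordinates
def model(p,L0=0,n=60):
    x,y,yaw,de=p[:4]
    t=np.radians
    a=[(-.1209+s,-.0078) for s in np.linspace(0,.094,n)]
    C=np.array([-.0269,.0422])
    b=[C+.05*np.array([np.sin(t(f)),-np.cos(t(f))]) for f in np.linspace(2,32.5,12)]
    A=np.array(a+b)
    far=[C+.05*np.array([np.sin(t(f)),-np.cos(t(f))]) for f in np.linspace(34,65,12)]
    e=far[-1]; h=np.array([np.cos(t(65)),np.sin(t(65))])
    far+= [e+h*s for s in np.linspace(.002,.125,n)]
    far=np.array(far); c,s=np.cos(de),np.sin(de); far=far@np.array([[c,-s],[s,c]]).T
    P=np.vstack([A,far]); c,s=np.cos(yaw),np.sin(yaw)
    P=P@np.array([[c,-s],[s,c]]).T+[x,y]
    return np.c_[P,np.full(len(P),.175)]
def meas(c,px,skip,hw):
    g=c['img'].astype(float).mean(2)
    d=np.gradient(px,axis=0); d/=np.linalg.norm(d,axis=1)[:,None]; nn=np.c_[-d[:,1],d[:,0]]
    o=np.arange(-hw,hw+.01,.25)
    r=np.full(len(px),np.nan)
    for i in range(len(px)):
        if skip(i,px[i]): continue
        q=px[i]+o[:,None]*nn[i]
        v=map_coordinates(g,[q[:,1],q[:,0]],order=1)
        bg=np.percentile(v,80); w=np.clip(bg-v-15,0,None)
        if w.sum()<40: continue
        r[i]=(w*o).sum()/w.sum()
    return r
E
cat > run.py <<'E'
from fit import *
import pickle
t=pickle.load(open('top0.pkl','rb'));s=pickle.load(open('side0.pkl','rb'))
print('tip',at_z(t,[(369.6,243.2)],.175),at_z(s,[(328.3,209.7)],.175))
tip=at_z(t,[(369.6,243.2)],.175)[0]
e=at_z(t,[(360,290)],.175)[0]
v=e-tip; yaw0=np.arctan2(v[1],v[0]); c_,s_=np.cos(yaw0),np.sin(yaw0)
o=tip[:2]-np.array([[c_,-s_],[s_,c_]])@[-.1209,-.0078]
p=np.array([o[0],o[1],yaw0,0,0,0,0,0]) # + image offsets px per camera
ft=lambda i,q: q[0]>404 
fs=lambda i,q: q[0]>405
def res(p,full=False,hw=6):
    P=model(p); out=[]
    for c,f,off in((t,ft,p[4:6]),(s,fs,p[6:8])):
        px=proj(c,P)+off
        r=meas(c,px,f,hw); out.append(r)
    return out
# tip residual
def cost(p,hw):
    a,b=res(p,hw=hw); 
    P=model(p)[:1]
    tr=np.r_[(proj(t,P)+p[4:6]-[369.6,243.2])[0],(proj(s,P)+p[6:8]-[328.3,209.7])[0]]
    return np.r_[np.nan_to_num(a),np.nan_to_num(b),tr*3,p[4:8]*3]
import itertools
best=None
for de in np.arange(-.4,.41,.1):
    p0=p.copy();p0[3]=de
    try: r=least_squares(lambda q:cost(q,8),p0,diff_step=1e-3,x_scale=[.01,.01,.03,.05,1,1,1,1],loss='soft_l1')
    except Exception as ex: print(ex); continue
    a,b=res(r.x); print(round(de,1),r.cost,np.isnan(a).sum(),np.isnan(b).sum(),r.x.round(4))
    if best is None or r.cost+ .5*(np.isnan(a).sum()+np.isnan(b).sum())<best[0]: best=(r.cost+.5*(np.isnan(a).sum()+np.isnan(b).sum()),r.x)
r=least_squares(lambda q:cost(q,5),best[1],diff_step=3e-4,x_scale=[.01,.01,.03,.05,1,1,1,1],loss='soft_l1')
p=r.x; a,b=res(p,hw=5); print(p.round(4),r.cost,np.nanstd(a),np.nanstd(b)); np.save('rail.npy',p)
P=model(p); print('tip',P[0],'disc',P[-1])
for c,off,n,z in((t,p[4:6],'tf',(345,235,110,120,5)),(s,p[6:8],'sf',(320,170,120,75,6))):
    d=dict(c); x0,y0,w,h,f=z; i=cv2.resize(c['img'][y0:y0+h,x0:x0+w],None,fx=f,fy=f,interpolation=cv2.INTER_CUBIC)
    for q in proj(c,P)+off: cv2.circle(i,tuple(int(k) for k in ((q-[x0,y0]+.5)*f)),1,(255,0,0),-1)
    cv2.imwrite('pics/%s.png'%n,i[:,:,::-1])
E
python3 run.py
```

```text
tip [[ 0.57144789 -0.09474063  0.175     ]] [[ 0.5703524  -0.09410383  0.175     ]]
-0.4 127.18578523318033 62 50 [ 0.4519 -0.0786  2.9468 -0.3973 -0.028  -0.1564  0.0753  0.0033]
-0.3 150.88171502691966 59 35 [ 0.4515 -0.0787  2.9487 -0.2881 -0.0127 -0.2515  0.1158 -0.005 ]
-0.2 177.30540852485092 56 33 [ 0.4515 -0.0784  2.9449 -0.1982  0.0119 -0.2009 -0.0644  0.0283]
-0.1 192.08689076577605 60 54 [ 0.4605 -0.0771  2.9197  0.6474 -0.2163  2.5265  1.5384  0.3491]
-0.0 128.0666381760454 60 55 [ 0.4479 -0.0761  2.9231 -5.4185  0.0094 -0.7275  0.3576  0.0714]
0.1 62.052702300084064 26 8 [ 0.454  -0.0775  2.9323  0.23   -0.0414  0.5713 -0.347  -0.1467]
0.2 62.15694516154878 26 7 [ 0.4534 -0.0773  2.9286  0.2345 -0.0603  0.2027 -0.6614 -0.1728]
0.3 62.06849077317661 26 7 [ 0.4537 -0.0774  2.93    0.2343 -0.0742  0.4093 -0.4518 -0.1344]
0.4 62.13085163812281 26 7 [ 0.454  -0.0775  2.9314  0.2318 -0.093   0.5799 -0.3648 -0.1051]
[ 0.4528 -0.0777  2.9347  0.2235 -0.024  -0.046   0.1243  0.0114] 6.149467037006571 0.18257101859413702 0.11434537380889573
tip [ 0.57271002 -0.09486935  0.175     ] disc [ 0.38378667 -0.21318957  0.175     ]
```

View pics/tf.png

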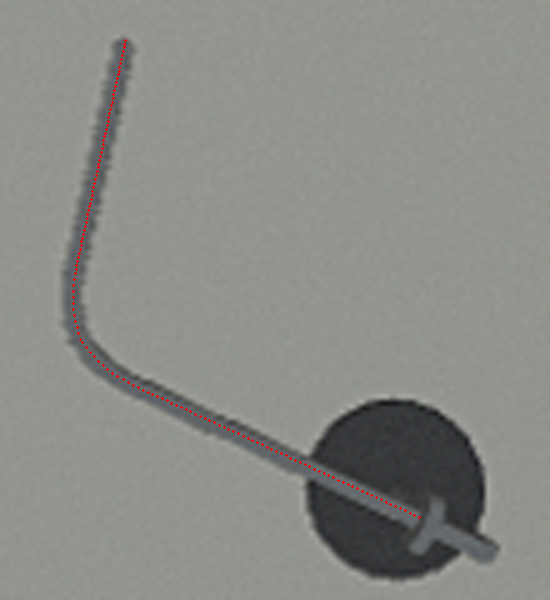

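View pics/sf.png

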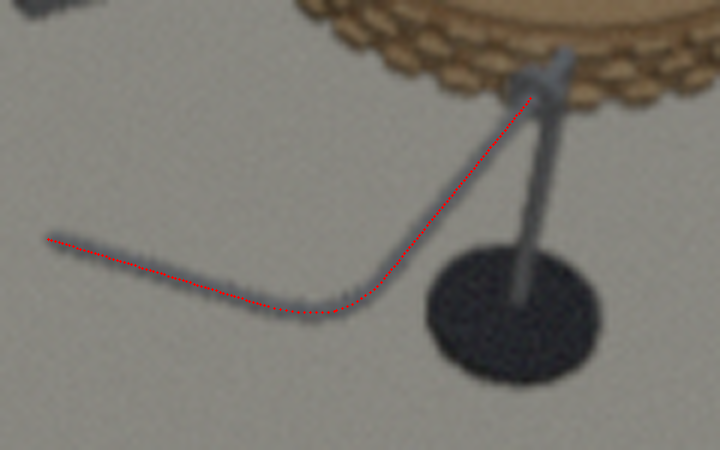

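```bash
cat > inf.py <<'E'
from fit import *
import pickle
from scipy.optimize import minimize
t=pickle.load(open('top0.pkl','rb'));s=pickle.load(open('side0.pkl','rb'))
def brown(c,x0,y0,w,h):
    i=c['img'][y0:y0+h,x0:x0+w].astype(float)
    i=cv2.resize(i,None,fx=8,fy=8,interpolation=cv2.INTER_LINEAR)
    return ((i[:,:,0]-i[:,:,2])>22).astype(np.uint8)
B=np.array([(a,b,z) for a in(-.01,.01) for b in(-.014,.014) for z in(.066,.1)])
W=[(t,(205,240,50,40),0),(s,(295,325,50,48),0)]
M=[brown(c,*z) for c,z,_ in W]
print([m.sum()/64 for m in M])
def sil(c,z,p):
    c_,s_=np.cos(p[2]),np.sin(p[2]); Q=B.copy(); Q[:,:2]=B[:,:2]@np.array([[c_,-s_],[s_,c_]]).T+p[:2]; Q[:,2]+=.005
    px=(proj(c,Q)-[z[0],z[1]]+.5)*8
    m=np.zeros((z[3]*8,z[2]*8),np.uint8); cv2.fillConvexPoly(m,cv2.convexHull((px*16).astype(np.int32)),1,shift=4); return m
def cost(p): return sum((sil(c,z,p)!=m).mean()*m.size/64 for (c,z,_),m in zip(W,M))
best=min((minimize(cost,[.535,.222,y],method='Nelder-Mead',options=dict(initial_simplex=[[.535,.222,y],[.540,.222,y],[.535,.228,y],[.535,.222,y+.15]],xatol=1e-5,fatol=1e-3)) for y in(-.3,-.1,.1,.3)),key=lambda r:r.fun)
print(best.x,np.degrees(best.x[2]),best.fun)
for (c,z,_),m in zip(W,M):
    r=minimize(lambda p:(sil(c,z,p)!=m).sum()/64,best.x,method='Nelder-Mead',options=dict(initial_simplex=best.x+np.array([[0,0,0],[.004,0,0],[0,.004,0],[0,0,.1]])))
    print(r.x,r.fun,(sil(c,z,best.x)!=m).sum()/64)
E
python3 inf.py
```

```text
[np.float64(121.015625), np.float64(171.90625)]
[ 0.53896164  0.21678019 -0.10853762] -6.2187473912682565 56.40625
[ 0.53916073  0.21850681 -0.13063493] 32.875 34.734375
[ 0.53892154  0.21559097 -0.07556348] 19.25 21.671875
```

```bash
sed -i 's/return ((i\[:,:,0\]-i\[:,:,2\])>22)/return (((i[:,:,0]-i[:,:,2])\/(i.sum(2)+1))>.06)/' inf.py
cat >> inf.py <<'E'
for k,((c,z,_),m) in enumerate(zip(W,M)):
    i=cv2.resize(c['img'][z[1]:z[1]+z[3],z[0]:z[0]+z[2]],None,fx=8,fy=8,interpolation=cv2.INTER_LINEAR)
    for mm,col in((m,(0,255,0)),(sil(c,z,best.x),(255,0,0))):
        cv2.drawContours(i,cv2.findContours(mm,0,1)[0],-1,col,1)
    cv2.imwrite('pics/inf%d.png'%k,i[:,:,::-1])
E
python3 inf.py; python3 -c "
import cv2,numpy as np
a=cv2.imread('pics/inf0.png');b=cv2.imread('pics/inf1.png');b=b[:320]
cv2.imwrite('pics/infb.png',np.hstack([a,b]))"
```

```text
[np.float64(141.375), np.float64(187.875)]
[ 0.53876238  0.21671183 -0.15292554] -8.761987926289576 26.609375
[ 0.53894986  0.21781593 -0.15048414] 14.578125 16.34375
[ 0.53866846  0.21616876 -0.14662056] 8.078125 10.265625
```

View pics/infb.png

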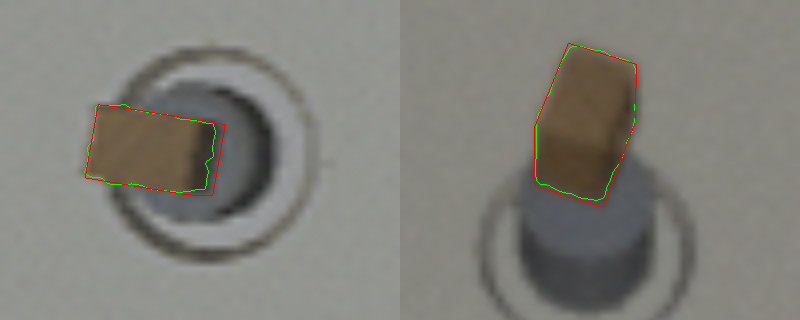

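```bash
cat > go.py <<'E'
import sys
from snap import *
def go(x,y,z,psi):
    o=get_obs(); Rm=R.from_euler('xyz',o['tcp_rot'],degrees=True)
    d=Rm.inv().apply(np.array([x,y,z])-o['ee_pos'])*100
    T=R.from_euler('xyz',[180,0,psi],degrees=True)
    rv=(Rm.inv()*T).as_rotvec(degrees=True)
    print('t',o['time'],'pos',o['ee_pos'].round(4),'rot',o['tcp_rot'].round(2),'op',round(o['opening'],4),'F',o['wrist_force'].round(2),'M',o['torque'].round(2))
    print('shift cm (cur tool axes)',d.round(2),'turn',rv.round(2)); print('q',o['q'].round(1))
    return o
if __name__=='__main__': go(*map(float,sys.argv[1:5]))
E
python3 go.py 0.24 0.30 0.25 81.3
```

```text
t 0.9 pos [0.1957 0.514  0.2423] rot [-180.     -0.     69.16] op 0.0856 F [0.37 0.64 0.17] M [ 0.04  0.01 -0.01]
shift cm (cur tool axes) [-18.42  11.76  -0.77] turn [ -0.    -0.   -12.14]
q [69.2  5.  10.1 95.1  0.  90. ]
```

>>> play_rows(
  rows=[
    [0,[-2.5,1.5,0],[0,0,0]],
    [0,[-3.5,2.2,0],[0,0,0]],
    [0,[-3.5,2.2,0],[0,0,0]],
    [0,[-3.5,2.2,0],[0,0,0]],
    [0,[-3.5,2.2,0],[0,0,0]],
    [0,[-2,1.5,0],[0,0,0]],
    [0,[0,0,0],[0,0,0]],
  ],
  newtons=30,
)

```text
time: 1.6
ee_pos: [0.2404, 0.2923, 0.2409]
tcp_rot: [179.9, 0.0, 69.3]
wrist_force: [0.0, 0.3, 0.7]
opening: 0.0852
```

```bash
python3 go.py 0.539 0.217 0.18 81.3
```

```text
t 1.6 pos [0.2404 0.2923 0.2409] rot [1.7994e+02 2.0000e-02 6.9310e+01] op 0.0852 F [0.03 0.29 0.72] M [ 0.05 -0.03 -0.01]
shift cm (cur tool axes) [ 3.51 30.58  6.12] turn [  0.06   0.02 -11.99]
q [ 50.6 -18.3 -11.1  97.1  -0.1  71.3]
```

>>> play_rows(
  rows=[
    [0,[0.4,2.5,0],[0,0,0]],
    [0,[0.5,4,0],[0,0,0]],
    [0,[0.5,4,0],[0,0,0]],
    [0,[0.5,4,0],[0,0,0]],
    [0,[0.5,4,0.5],[0,0,0]],
    [0,[0.5,4,1],[0,0,0]],
    [0,[0.5,4,1],[0,0,0]],
    [0,[0,2.5,1],[0,0,-4]],
    [0,[0,1,1],[0,0,-4]],
    [0,[0,0,1],[0,0,-4]],
    [0,[0,0,0],[0,0,0]],
  ],
)

```text
time: 2.7
ee_pos: [0.5479, 0.2215, 0.1823]
tcp_rot: [179.9, -0.3, 81.8]
wrist_force: [-0.5, -0.1, -0.1]
opening: 0.0852
```

```bash
python3 go.py 0.539 0.217 0.084 81.3
```

```text
t 2.7 pos [0.5479 0.2215 0.1823] rot [179.89  -0.33  81.83] op 0.0852 F [-0.47 -0.12 -0.11] M [-0.04  0.01  0.02]
shift cm (cur tool axes) [-0.63 -0.84  9.83] turn [ 0.11 -0.33  0.53]
q [21.9  9.6  8.5 88.7  0.2 30.1]
```

>>> play_rows(
  rows=[
    [0,[-0.3,-0.4,1],[0.1,-0.3,0.5]],
    [0,[-0.3,-0.4,2],[0,0,0]],
    [0,[0,0,2],[0,0,0]],
    [0,[0,0,1.7],[0,0,0]],
    [0,[0,0,0.5],[0,0,0]],
    [0,[0,0,0],[0,0,0]],
  ],
)

```text
time: 3.3
ee_pos: [0.5392, 0.2209, 0.1107]
tcp_rot: [179.9, -0.2, 80.8]
wrist_force: [-0.3, -0.1, -0.4]
opening: 0.0852
```

```bash
python3 go.py 0.539 0.217 0.084 81.3
python3 - <<'E'
from snap import *
c=camera('top'); crop(c,180,215,110,90,5,'g1t'); c=camera('side'); crop(c,260,280,120,100,5,'g1s')
E
```

```text
t 3.3 pos [0.5392 0.2209 0.1107] rot [ 1.7985e+02 -1.6000e-01  8.0780e+01] op 0.0852 F [-0.34 -0.15 -0.36] M [ 0.01  0.03 -0.01]
shift cm (cur tool axes) [-0.4   0.04  2.67] turn [ 0.15 -0.16 -0.52]
q [22.3  8.6 -0.4 80.7  0.1 31.5]
```

View pics/g1s.png

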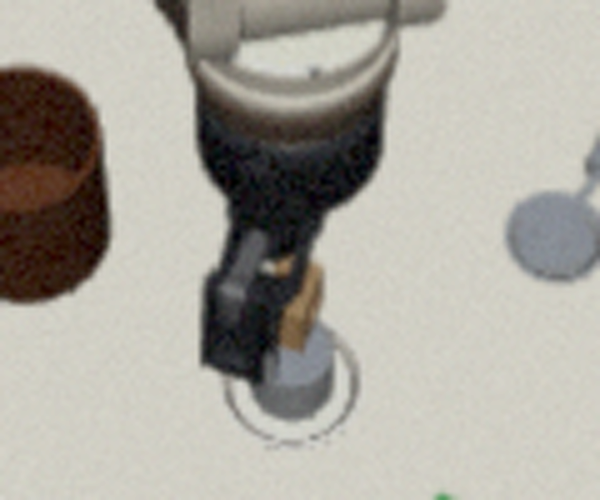

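View pics/g1t.png

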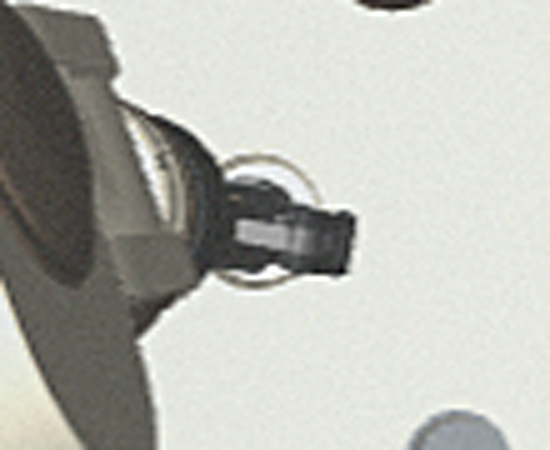

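>>> play_rows(
  rows=[
    [0,[-0.4,0,1.2],[0.2,-0.2,-0.5]],
    [0,[0,0,1.2],[0,0,0]],
    [0,[0,0,0.5],[0,0,0]],
    [0,[0,0,0],[0,0,0]],
  ],
)

```text
time: 3.8
ee_pos: [0.5399, 0.2171, 0.0822]
tcp_rot: [179.9, -0.1, 81.3]
wrist_force: [-0.4, 0.8, -0.9]
opening: 0.0858
```

```bash
python3 go.py 0.539 0.217 0.083 81.3
```

```text
t 3.8 pos [0.5399 0.2171 0.0822] rot [ 1.7986e+02 -6.0000e-02  8.1310e+01] op 0.0858 F [-0.36  0.85 -0.94] M [0.   0.03 0.01]
shift cm (cur tool axes) [-0.03 -0.09 -0.08] turn [ 0.14 -0.06  0.01]
q [21.9  9.1 -3.1 77.6 -0.  30.6]
```

>>> play_rows(
  rows=[
    [0.3,[0,-0.1,0],[0,0,0]],
    [0.5,[0,0,0],[0,0,0]],
    [0.6,[0,0,0],[0,0,0]],
    [0.7,[0,0,0],[0,0,0]],
    [0.8,[0,0,0],[0,0,0]],
    [1,[0,0,0],[0,0,0]],
    [1,[0,0,0],[0,0,0]],
    [1,[0,0,0],[0,0,0]],
    [1,[0,0,0],[0,0,0]],
  ],
  newtons=30,
)

```text
time: 4.7
ee_pos: [0.5392, 0.2174, 0.0829]
tcp_rot: [179.8, -0.1, 81.3]
wrist_force: [0.3, 0.2, -0.3]
opening: 0.0279
```

```bash
python3 go.py 0.539 0.217 0.17 81.3;  python3 - <<'E'
from snap import *
c=camera('side'); crop(c,260,280,120,100,5,'g2s')
E
```

```text
t 4.7 pos [0.5392 0.2174 0.0829] rot [ 1.7982e+02 -9.0000e-02  8.1290e+01] op 0.0279 F [ 0.29  0.2  -0.3 ] M [ 0.04 -0.01 -0.03]
shift cm (cur tool axes) [-0.03  0.02 -8.71] turn [ 0.18 -0.09 -0.01]
q [22.   8.9 -3.2 77.7 -0.  30.7]
```

View pics/g2s.png

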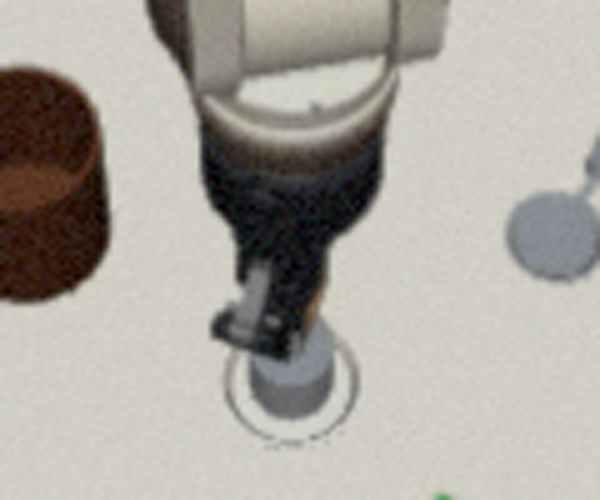

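>>> play_rows(
  rows=[
    [1,[0,0,-1],[0,0,0]],
    [1,[0,0,-2],[0,0,0]],
    [1,[0,0,-2],[0,0,0]],
    [1,[0,0,-2],[0.2,0,0]],
    [1,[0,0,-1.5],[0,0,0]],
    [1,[0,0,-0.2],[0,0,0]],
    [1,[0,0,0],[0,0,0]],
  ],
)

```text
time: 5.45
ee_pos: [0.5387, 0.2171, 0.1764]
tcp_rot: [180.0, -0.1, 81.3]
wrist_force: [0.2, -0.1, -1.4]
opening: 0.0273
```

```bash
python3 go.py 0.617 -0.104 0.17 78.15;  python3 - <<'E'
from snap import *
c=camera('side'); crop(c,260,260,120,100,5,'g3s')
E
```

```text
t 5.45 pos [0.5387 0.2171 0.1764] rot [ 1.7998e+02 -1.1000e-01  8.1290e+01] op 0.0273 F [ 0.24 -0.14 -1.42] M [ 0.03 -0.05 -0.03]
shift cm (cur tool axes) [-30.56  12.61   0.58] turn [ 0.01 -0.11  3.14]
q [21.9  8.3  6.4 88.   0.1 30.6]
```

View pics/g3s.png

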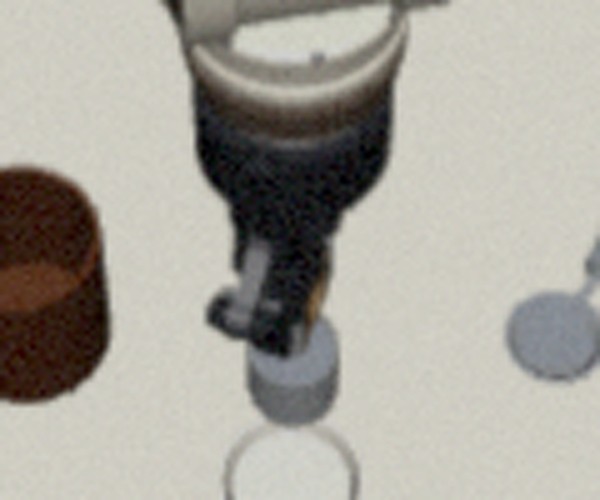

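>>> play_rows(
  rows=[
    [1,[-1.5,0.6,0],[0,0,0]],
    [1,[-3,1.2,0],[0,0,0]],
    [1,[-3,1.2,0],[0,0,0]],
    [1,[-3,1.2,0],[0,0,0]],
    [1,[-3,1.2,0],[0,0,0]],
    [1,[-3,1.2,0],[0,0,0]],
    [1,[-3,1.2,0],[0,0,0]],
    [1,[-3,1.2,0],[0,0,0]],
    [1,[-3,1.2,0.2],[0,0,1]],
    [1,[-2,1,0.2],[0,0,1]],
    [1,[-1,0.5,0.1],[0,0,1]],
    [1,[0,0,0],[0,0,0]],
  ],
)

```text
time: 6.7
ee_pos: [0.6075, -0.103, 0.1587]
tcp_rot: [-179.1, 0.2, 78.1]
wrist_force: [-0.6, 0.0, -1.0]
opening: 0.0276
```

```bash
python3 go.py 0.617 -0.104 0.17 78.15
```

```text
t 6.7 pos [ 0.6075 -0.103   0.1587] rot [-179.14    0.21   78.14] op 0.0276 F [-0.55  0.03 -1.05] M [0.02 0.01 0.02]
shift cm (cur tool axes) [ 0.1   0.94 -1.15] turn [-0.86  0.21 -0.01]
q [-9.5 14.1 11.2 87.9 -0.2  2.3]
```

>>> play_rows(
  rows=[
    [1,[0.1,0.3,-0.5],[-0.9,0.2,0]],
    [1,[0,0,-0.5],[0,0,0]],
    [1,[0,0,-0.2],[0,0,0]],
    [1,[0,0,0],[0,0,0]],
    [1,[0,0,0],[0,0,0]],
  ],
)

```text
time: 7.2
ee_pos: [0.6103, -0.0992, 0.1723]
tcp_rot: [179.9, -0.1, 78.4]
wrist_force: [1.1, -0.0, -1.1]
opening: 0.0274
```

```bash
python3 go.py 0.617 -0.104 0.17 78.15;  python3 - <<'E'
from snap import *
import pickle
c=camera('side'); crop(c,280,150,140,110,5,'g4s'); pickle.dump(c,open('s4.pkl','wb'))
c=camera('top'); crop(c,310,180,130,110,5,'g4t'); pickle.dump(c,open('t4.pkl','wb'))
E
```

```text
t 7.2 pos [ 0.6103 -0.0992  0.1723] rot [ 1.7988e+02 -5.0000e-02  7.8400e+01] op 0.0274 F [ 1.1  -0.   -1.12] M [ 0.04 -0.01  0.01]
shift cm (cur tool axes) [-0.33  0.75  0.23] turn [ 0.12 -0.05  0.25]
q [-9.3 13.5 11.9 88.3  0.   2.3]
```

View pics/g4s.png

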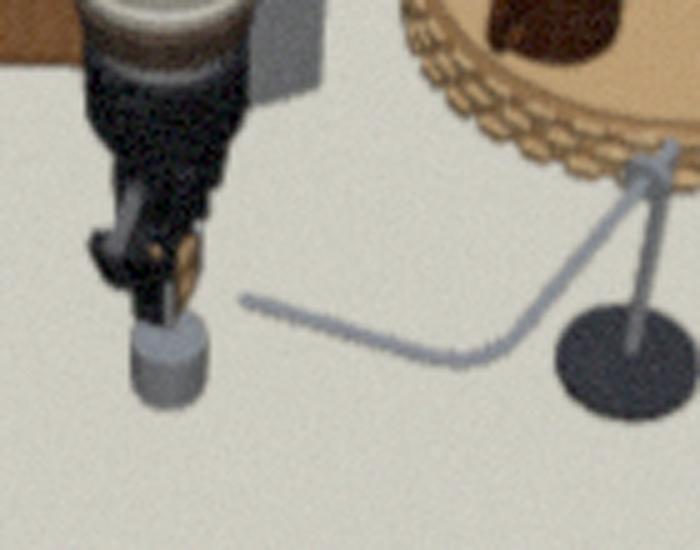

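View pics/g4t.png

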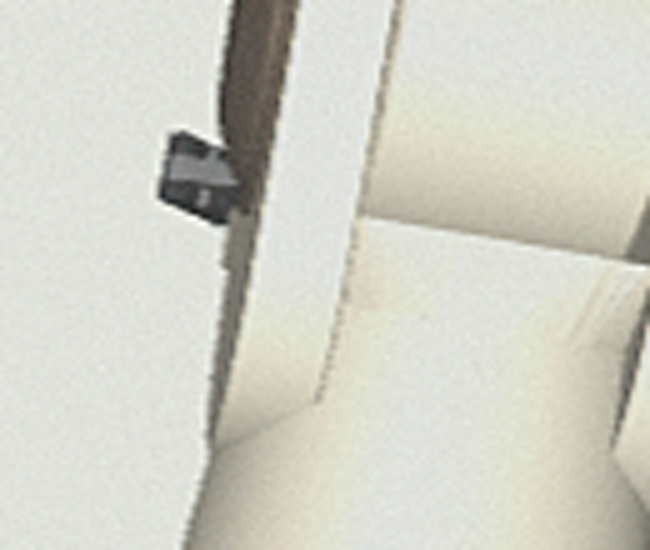

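```bash
cat > cyl.py <<'E'
from snap import *
def overlay(c,pos,psi,z,n,dz=.005,f=5):
    # pos TCP; draw basket rings, block
    u=np.array([pos[0],pos[1],pos[2]+dz-.083])
    i=cv2.resize(c['img'][z[1]:z[1]+z[3],z[0]:z[0]+z[2]],None,fx=f,fy=f,interpolation=cv2.INTER_CUBIC)
    i=np.clip(i.astype(float)*1.5,0,255).astype(np.uint8)
    a=np.linspace(0,2*np.pi,60); 
    for h in(0,.046):
        P=u+np.c_[.02*np.cos(a),.02*np.sin(a),0*a+h]
        cv2.polylines(i,[((proj(c,P)-[z[0],z[1]]+.5)*f).astype(int)],True,(255,0,0),1)
    t=np.radians(psi); ey=np.array([np.cos(t),np.sin(t),0]); ex=np.array([np.sin(t),-np.cos(t),0])
    for sx in(-1,1):
        P=np.array([u+ex*.01*sx+ey*.014*b+[0,0,h] for b,h in((-1,.066),(1,.066),(1,.1),(-1,.1))])
        cv2.polylines(i,[((proj(c,P)-[z[0],z[1]]+.5)*f).astype(int)],True,(0,160,0) if sx<0 else (0,0,255),1)
        P=u+[0,0,.083]+ex*.01*sx+.0065*(np.cos(a)[:,None]*ey+np.sin(a)[:,None]*np.array([0,0,1]))
        cv2.polylines(i,[((proj(c,P)-[z[0],z[1]]+.5)*f).astype(int)],True,(255,0,255),1)
    p=np.load('rail.npy')
    from fit import model
    for q in proj(c,model(p))+p[6:8]: cv2.circle(i,tuple(int(k) for k in ((q-[z[0],z[1]]+.5)*f)),1,(255,0,0),-1)
    cv2.imwrite('pics/%s.png'%n,i[:,:,::-1])
E
python3 - <<'E'
from cyl import *
import pickle
c=pickle.load(open('s4.pkl','rb'))
overlay(c,[.6103,-.0992,.1723],78.4,(290,180,60,60),'o4',f=10)
E
```

```text
(no output)
```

View pics/o4.png

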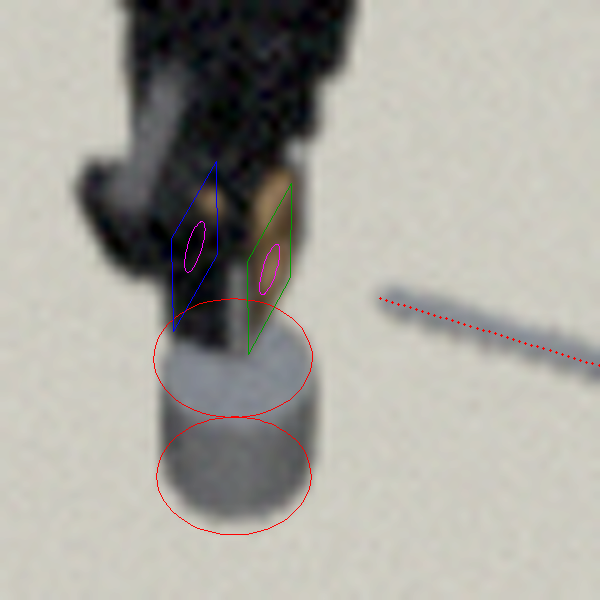

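Run:
```python
from cyl import *
import pickle
c=pickle.load(open('side0.pkl','rb'))
overlay(c,[.5388,.2167,.083],81.3,(290,320,60,60),'o0',f=10)
```

```text
(no output)
```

View pics/o0.png

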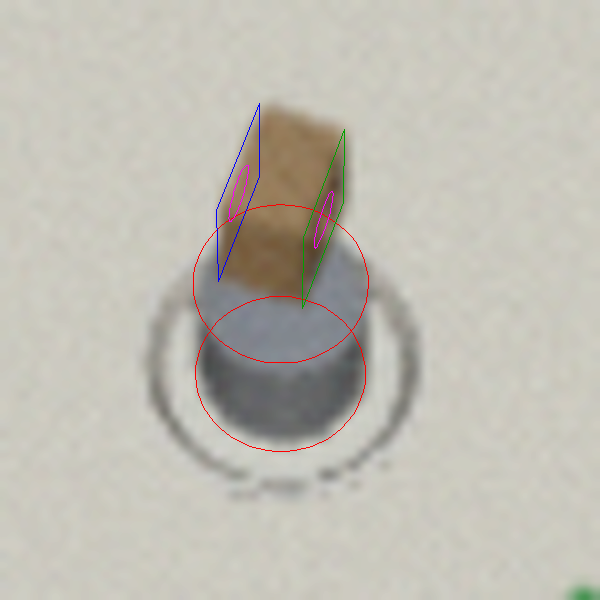

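```bash
cat > path.py <<'E'
import sys
from snap import *
from fit import model
p=np.load('rail.npy')
P=model(p,n=2000)[:,:2]
S=np.r_[0,np.cumsum(np.linalg.norm(np.diff(P,axis=0),axis=1))]
OFF=np.array([0.,0.])  # world xy correction of rail
def pose(s):
    # tool x,y at s and psi; averaged over block ends
    f=lambda q: np.array([np.interp(q,S,P[:,k]) for k in(0,1)]) if q>=0 else P[0]+q*(P[1]-P[0])/np.linalg.norm(P[1]-P[0])
    g=lambda q: f(q) if q<=S[-1] else P[-1]+(q-S[-1])*(P[-1]-P[-2])/np.linalg.norm(P[-1]-P[-2])
    a,b=g(s-.008),g(s+.008); h=(b-a)/np.linalg.norm(b-a)
    m=(a+b+g(s))/3
    return m+OFF,np.degrees(np.arctan2(h[1],h[0]))-90
if __name__=='__main__':
    o=get_obs(); e=o['ee_pos']
    ss=np.linspace(-.08,S[-1]+.01,1500); Q=np.array([pose(q)[0] for q in ss]); d=np.linalg.norm(Q-e[:2],axis=1); s0=ss[d.argmin()]
    m,psi=pose(s0); h=np.radians(psi+90); lat=(e[:2]-m)@[-np.sin(h),np.cos(h)]
    F=o['wrist_force']; H=np.array([np.cos(h),np.sin(h)]); N=np.array([-H[1],H[0]])
    print('t',round(o['time'],2),'s %.4f lat(left+) %.4f z %.4f rot'%(s0,lat,e[2]),o['tcp_rot'].round(2),'op',round(o['opening'],4),'len',S[-1].round(4))
    print('F along %.2f left %.2f up %.2f'%(F[:2]@H,F[:2]@N,F[2]),'M',o['torque'].round(2),'bend dist',np.hypot(*(e[:2]-p[:2])).round(4))
    Rm=R.from_euler('xyz',o['tcp_rot'],degrees=True); z=float(sys.argv[2])
    for a in sys.argv[3:] if len(sys.argv)>3 else [sys.argv[1]]:
        s=float(a)
        m,psi=pose(s); T=R.from_euler('xyz',[180,0,psi],degrees=True)
        print('s=',s,'shift',(Rm.inv().apply(np.r_[m,z]-e)*100).round(2),'turn',(Rm.inv()*T).as_rotvec(degrees=True).round(2))
E
python3 path.py 0 0.170 -0.025 -0.012 0
```

```text
t 7.3 s -0.0378 lat(left+) -0.0033 z 0.1721 rot [ 1.7989e+02 -5.0000e-02  7.8380e+01] op 0.0272 len 0.2757
F along 0.08 left -0.29 up -0.74 M [0.02 0.04 0.03] bend dist 0.159
s= -0.025 shift [-0.32 -1.27  0.21] turn [ 0.11 -0.05  0.23]
s= -0.012 shift [-0.31 -2.57  0.21] turn [ 0.11 -0.05  0.23]
s= 0.0 shift [-0.31 -3.77  0.2 ] turn [ 0.11 -0.05  0.23]
```

>>> play_rows(
  rows=[
    [1,[-0.15,-0.4,0.1],[0.1,0,0.2]],
    [1,[-0.15,-0.7,0.1],[0,0,0]],
    [1,[0,-0.7,0],[0,0,0]],
    [1,[0,-0.4,0],[0,0,0]],
    [1,[0,0,0],[0,0,0]],
    [1,[0,0,0],[0,0,0]],
  ],
)

```text
time: 7.9
ee_pos: [0.5854, -0.0975, 0.1696]
tcp_rot: [-180.0, -0.0, 78.2]
wrist_force: [0.0, 0.6, -0.1]
opening: 0.0277
```

```bash
python3 path.py 0 0.170 -0.012 0 0.01;  python3 - <<'E'
from cyl import *
import pickle
c=camera('side'); pickle.dump(c,open('s5.pkl','wb')); o=get_obs()
overlay(c,o['ee_pos'],o['tcp_rot'][2],(290,180,60,60),'o5',f=10)
E
```

```text
t 7.9 s -0.0129 lat(left+) 0.0000 z 0.1696 rot [-1.7995e+02 -5.0000e-02  7.8170e+01] op 0.0277 len 0.2757
F along 0.10 left -0.60 up -0.14 M [-0.01  0.05 -0.01] bend dist 0.1341
s= -0.012 shift [ 0.   -0.1  -0.04] turn [-0.05 -0.05  0.02]
s= 0.0 shift [ 0.   -1.3  -0.04] turn [-0.05 -0.05  0.02]
s= 0.01 shift [ 0.   -2.3  -0.04] turn [-0.05 -0.05  0.02]
```

View pics/o5.png

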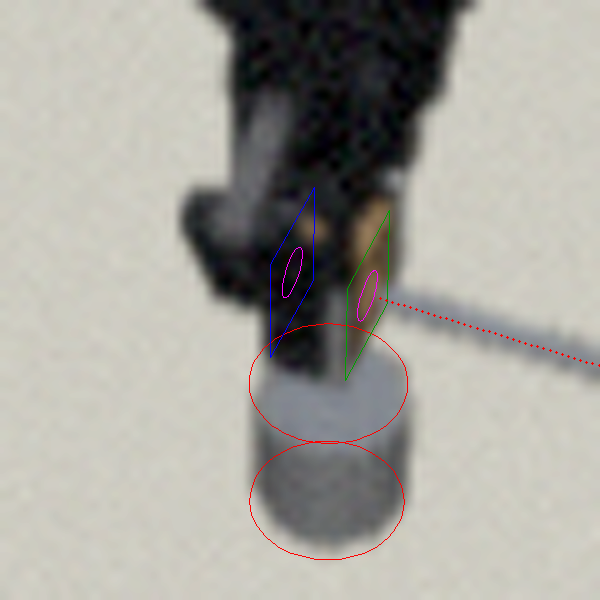

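>>> play_rows(
  rows=[
    [1,[0,-0.4,0],[0,0,0]],
    [1,[0,-0.4,0],[0,0,0]],
    [1,[0,-0.2,0],[0,0,0]],
    [1,[0,0,0],[0,0,0]],
  ],
)

```text
time: 8.35
ee_pos: [0.5751, -0.0954, 0.1695]
tcp_rot: [-179.9, -0.0, 78.2]
wrist_force: [-0.8, -0.8, -1.5]
opening: 0.0276
```

```bash
python3 path.py 0 0.170 0.01;  python3 - <<'E'
from cyl import *
import pickle
c=camera('side'); pickle.dump(c,open('s6.pkl','wb')); o=get_obs()
overlay(c,o['ee_pos'],o['tcp_rot'][2],(290,180,60,60),'o6',f=10)
i=c['img'][190:230,310:350];i=cv2.resize(i,None,fx=14,fy=14,interpolation=cv2.INTER_CUBIC); i=np.clip(i.astype(float)*2,0,255).astype(np.uint8); cv2.imwrite('pics/r6.png',i[:,:,::-1])
E
```

```text
t 8.35 s -0.0024 lat(left+) -0.0000 z 0.1695 rot [-1.7995e+02 -5.0000e-02  7.8170e+01] op 0.0276 len 0.2757
F along 0.58 left 0.96 up -1.46 M [ 0.03 -0.   -0.  ] bend dist 0.1236
s= 0.01 shift [-0.   -1.25 -0.05] turn [-0.05 -0.05  0.02]
```

View pics/r6.png

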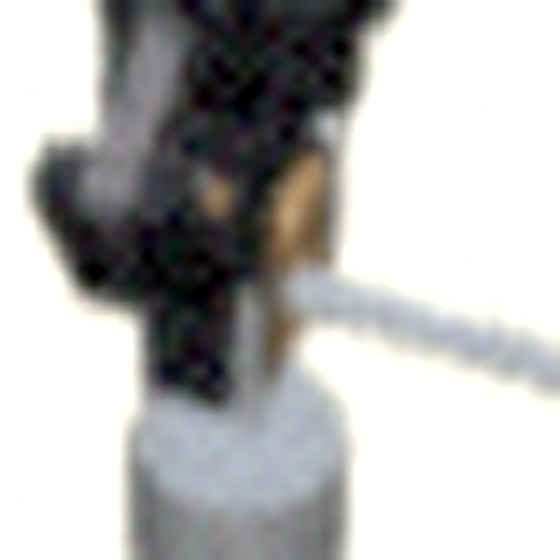

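>>> play_rows(
  rows=[
    [1,[0,-0.4,0],[0,0,0]],
    [1,[0,-0.4,0],[0,0,0]],
    [1,[0,-0.3,0],[0,0,0]],
    [1,[0,0,0],[0,0,0]],
  ],
)

```text
time: 8.8
ee_pos: [0.5636, -0.0929, 0.1694]
tcp_rot: [-179.9, -0.0, 78.2]
wrist_force: [-0.9, -0.5, -0.6]
opening: 0.0271
```

```bash
python3 path.py 0 0.170 0.03
```

```text
t 8.8 s 0.0093 lat(left+) -0.0000 z 0.1694 rot [-1.7994e+02 -5.0000e-02  7.8170e+01] op 0.0271 len 0.2757
F along 0.74 left 0.65 up -0.56 M [-0.07  0.04  0.03] bend dist 0.1118
s= 0.03 shift [-0.   -2.06 -0.05] turn [-0.06 -0.05  0.02]
```

>>> play_rows(
  rows=[
    [1,[0,-0.5,0],[0,0,0]],
    [1,[0,-0.6,0],[0,0,0]],
    [1,[0,-0.6,0],[0,0,0]],
    [1,[0,-0.5,0],[0,0,0]],
    [1,[0,0,0],[0,0,0]],
    [1,[0,0,0],[0,0,0]],
  ],
)

```text
time: 9.4
ee_pos: [0.5398, -0.0879, 0.1697]
tcp_rot: [-180.0, -0.0, 78.2]
wrist_force: [-0.2, 0.6, -0.4]
opening: 0.0279
```

```bash
python3 path.py 0 0.170 0.05;  python3 - <<'E'
from cyl import *
import pickle
c=camera('side'); pickle.dump(c,open('s7.pkl','wb')); o=get_obs()
i=c['img'][185:230,305:385];i=cv2.resize(i,None,fx=9,fy=9,interpolation=cv2.INTER_CUBIC); i=np.clip(i.astype(float)*2,0,255).astype(np.uint8); cv2.imwrite('pics/r7.png',i[:,:,::-1])
E
```

```text
t 9.4 s 0.0337 lat(left+) -0.0000 z 0.1697 rot [-1.7996e+02 -5.0000e-02  7.8170e+01] op 0.0279 len 0.2757
F along 0.28 left -0.59 up -0.37 M [-0.01  0.    0.01] bend dist 0.0876
s= 0.05 shift [-0.   -1.63 -0.03] turn [-0.04 -0.05  0.03]
```

View pics/r7.png

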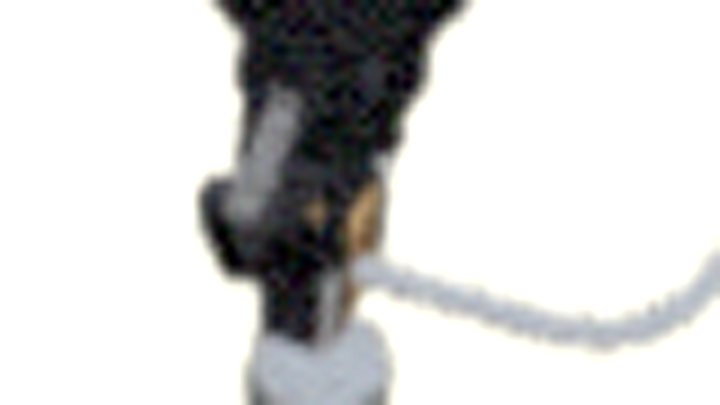

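>>> play_rows(
  rows=[
    [1,[-0.1,0,0],[0,0,0]],
    [1,[-0.1,0,0],[0,0,0]],
    [1,[0,0,0],[0,0,0]],
  ],
)

```text
time: 9.75
ee_pos: [0.5398, -0.0893, 0.1696]
tcp_rot: [-179.9, -0.2, 78.2]
wrist_force: [-1.8, 0.6, -0.3]
opening: 0.0274
```

```bash
python3 path.py 0 0.170 0.034
```

```text
t 9.75 s 0.0334 lat(left+) 0.0013 z 0.1696 rot [-1.7995e+02 -1.6000e-01  7.8210e+01] op 0.0274 len 0.2757
F along 1.88 left -0.23 up -0.31 M [ 0.22  0.1  -0.02] bend dist 0.0878
s= 0.034 shift [ 0.13 -0.06 -0.04] turn [-0.05 -0.16  0.06]
```

>>> play_rows(
  rows=[
    [1,[0.2,0,0],[0,0,0]],
    [1,[0.1,0,0],[0,0,0]],
    [1,[0.1,0,0],[0,0,0]],
    [1,[0,0,0],[0,0,0]],
  ],
)

```text
time: 10.15
ee_pos: [0.5408, -0.0856, 0.1694]
tcp_rot: [-179.9, -0.1, 78.2]
wrist_force: [-0.1, -0.6, -0.4]
opening: 0.0278
```

```bash
python3 path.py 0 0.170 0.034
```

```text
t 10.15 s 0.0332 lat(left+) -0.0025 z 0.1694 rot [-1.7994e+02 -9.0000e-02  7.8180e+01] op 0.0278 len 0.2757
F along -0.02 left 0.59 up -0.44 M [ 0.02  0.01 -0.03] bend dist 0.0884
s= 0.034 shift [-0.25 -0.09 -0.06] turn [-0.06 -0.09  0.04]
```

>>> play_rows(
  rows=[
    [1,[0.1,0,0],[0,0,0]],
    [1,[0.1,0,0],[0,0,0]],
    [1,[0,0,0],[0,0,0]],
  ],
)

```text
time: 10.45
ee_pos: [0.5411, -0.0844, 0.1693]
tcp_rot: [-179.9, 0.0, 78.1]
wrist_force: [1.1, -0.8, -1.4]
opening: 0.0274
```

```bash
python3 path.py 0 0.170 0.034
```

```text
t 10.45 s 0.0330 lat(left+) -0.0037 z 0.1693 rot [-1.7994e+02  3.0000e-02  7.8140e+01] op 0.0274 len 0.2757
F along -1.26 left 0.60 up -1.39 M [-0.06 -0.02  0.01] bend dist 0.0886
s= 0.034 shift [-0.37 -0.09 -0.06] turn [-0.06  0.03 -0.  ]
```

>>> play_rows(
  rows=[
    [1,[-0.15,0,0],[0,0,0]],
    [1,[-0.1,0,0],[0,0,0]],
    [1,[0,0,-0.1],[0,0,0]],
    [1,[0,0,-0.1],[0,0,0]],
    [1,[0,0,0],[0,0,0]],
  ],
)

```text
time: 10.95
ee_pos: [0.5407, -0.0866, 0.1716]
tcp_rot: [-180.0, -0.0, 78.2]
wrist_force: [-0.1, 0.0, -1.6]
opening: 0.0275
```

```bash
python3 path.py 0 0.170 0.034
```

```text
t 10.95 s 0.0330 lat(left+) -0.0015 z 0.1716 rot [-1.7995e+02 -4.0000e-02  7.8160e+01] op 0.0275 len 0.2757
F along 0.05 left 0.00 up -1.57 M [-0.01 -0.01  0.02] bend dist 0.0883
s= 0.034 shift [-0.15 -0.09  0.16] turn [-0.05 -0.04  0.01]
```

>>> play_rows(
  rows=[
    [1,[0,0,0.2],[0,0,0]],
    [1,[0,0,0.1],[0,0,0]],
    [1,[0,0,0.1],[0,0,0]],
    [1,[0,0,0],[0,0,0]],
  ],
)

```text
time: 11.35
ee_pos: [0.5407, -0.0865, 0.1672]
tcp_rot: [-179.9, -0.0, 78.2]
wrist_force: [-0.5, 0.5, -0.9]
opening: 0.0274
```

```bash
python3 path.py 0 0.170 0.034
```

```text
t 11.35 s 0.0332 lat(left+) -0.0016 z 0.1672 rot [-1.7994e+02 -5.0000e-02  7.8160e+01] op 0.0274 len 0.2757
F along 0.54 left -0.38 up -0.87 M [ 0.01  0.03 -0.04] bend dist 0.0883
s= 0.034 shift [-0.16 -0.09 -0.28] turn [-0.06 -0.05  0.02]
```

```bash
sed -i 's/^OFF=.*/OFF=np.array([0.0002,0.0012])/' path.py; python3 path.py 0 0.1695 0.05 0.08
```

```text
t 11.35 s 0.0330 lat(left+) -0.0004 z 0.1672 rot [-1.7994e+02 -5.0000e-02  7.8160e+01] op 0.0274 len 0.2757
F along 0.54 left -0.38 up -0.87 M [ 0.01  0.03 -0.04] bend dist 0.0883
s= 0.05 shift [-0.04 -1.7  -0.23] turn [-0.06 -0.05  0.02]
s= 0.08 shift [-0.04 -4.7  -0.23] turn [-0.06 -0.05  0.02]
```

>>> play_rows(
  rows=[
    [1,[0,-0.4,-0.1],[0,0,0]],
    [1,[0,-0.6,-0.1],[0,0,0]],
    [1,[0,-0.7,0],[0,0,0]],
    [1,[0,-0.7,0],[0,0,0]],
    [1,[0,-0.7,0],[0,0,0]],
    [1,[0,-0.7,0],[0,0,0]],
    [1,[0,-0.5,0],[0,0,0]],
    [1,[0,0,0],[0,0,0]],
  ],
)

```text
time: 12.15
ee_pos: [0.4941, -0.0767, 0.1697]
tcp_rot: [-180.0, -0.0, 78.2]
wrist_force: [-0.7, 0.8, -0.3]
opening: 0.0276
```

```bash
python3 path.py 0 0.1695 0.08 0.085 0.09 0.095 0.1 0.105 0.11 0.115 0.12 0.125 0.13 0.14 0.15 0.16
```

```text
t 12.15 s 0.0805 lat(left+) -0.0004 z 0.1697 rot [-1.7996e+02 -5.0000e-02  7.8170e+01] op 0.0276 len 0.2757
F along 0.85 left -0.64 up -0.34 M [-0.07 -0.01  0.  ] bend dist 0.0414
s= 0.08 shift [-0.04  0.06  0.02] turn [-0.04 -0.05  0.02]
s= 0.085 shift [-0.04 -0.44  0.02] turn [-0.04 -0.05  0.02]
s= 0.09 shift [-0.04 -0.94  0.03] turn [-0.04 -0.05 -0.56]
s= 0.095 shift [-0.07 -1.44  0.03] turn [-0.04 -0.05 -2.88]
s= 0.1 shift [-0.12 -1.94  0.03] turn [-0.04 -0.05 -7.01]
s= 0.105 shift [-0.2  -2.42  0.03] turn [ -0.03  -0.05 -12.55]
s= 0.11 shift [-0.33 -2.9   0.03] turn [ -0.03  -0.05 -18.29]
s= 0.115 shift [-0.52 -3.36  0.03] turn [ -0.03  -0.05 -24.5 ]
s= 0.12 shift [-0.77 -3.78  0.03] turn [-2.000e-02 -6.000e-02 -3.425e+01]
s= 0.125 shift [-1.07 -4.15  0.03] turn [-2.000e-02 -6.000e-02 -4.405e+01]
s= 0.13 shift [-1.43 -4.49  0.03] turn [-2.000e-02 -6.000e-02 -5.377e+01]
s= 0.14 shift [-2.28 -4.99  0.03] turn [-1.000e-02 -6.000e-02 -6.548e+01]
s= 0.15 shift [-3.22 -5.32  0.03] turn [-0.000e+00 -7.000e-02 -7.502e+01]
s= 0.16 shift [-4.19 -5.56  0.03] turn [-0.000e+00 -7.000e-02 -7.778e+01]
```

>>> play_rows(
  rows=[
    [1,[-0.02,-0.35,0],[0,0,0]],
    [1,[-0.02,-0.5,0],[0,0,-0.6]],
    [1,[-0.03,-0.5,0],[0,0,-2.2]],
    [1,[-0.05,-0.5,0],[0,0,-4.2]],
    [1,[-0.02,-0.25,0],[0,0,-2.7]],
    [1,[-0.02,-0.25,0],[0,0,-2.7]],
    [1,[0,0,0],[0,0,0]],
  ],
)

```text
time: 12.85
ee_pos: [0.4689, -0.0743, 0.1696]
tcp_rot: [-180.0, -0.1, 91.2]
wrist_force: [-0.5, -0.3, -0.8]
opening: 0.0278
```

```bash
python3 path.py 0 0.1695 0.1 0.105 0.11 0.115 0.12 0.125 0.13
```

```text
t 12.85 s 0.1061 lat(left+) 0.0006 z 0.1696 rot [-1.7996e+02 -6.0000e-02  9.1190e+01] op 0.0278 len 0.2757
F along 0.51 left 0.32 up -0.77 M [-0.05  0.01 -0.02] bend dist 0.0164
s= 0.1 shift [0.03 0.61 0.01] turn [-0.05 -0.05  6.02]
s= 0.105 shift [0.06 0.11 0.01] turn [-0.04 -0.06  0.47]
s= 0.11 shift [ 0.04 -0.38  0.01] turn [-0.04 -0.06 -5.27]
s= 0.115 shift [-0.04 -0.87  0.01] turn [ -0.04  -0.06 -11.48]
s= 0.12 shift [-0.19 -1.33  0.01] turn [ -0.03  -0.06 -21.23]
s= 0.125 shift [-0.4  -1.77  0.01] turn [-3.000e-02 -7.000e-02 -3.103e+01]
s= 0.13 shift [-0.68 -2.17  0.01] turn [-2.000e-02 -7.000e-02 -4.075e+01]
```

>>> play_rows(
  rows=[
    [1,[0.03,-0.2,0],[0,0,-2.5]],
    [1,[0.02,-0.2,0],[0,0,-2.5]],
    [1,[0,-0.2,0],[0,0,-2.5]],
    [1,[0,-0.2,0],[0,0,-3]],
    [1,[0,-0.2,0],[0,0,-3.5]],
    [1,[0,-0.2,0],[0,0,-3.5]],
    [1,[0,0,0],[0,0,0]],
  ],
)

```text
time: 13.55
ee_pos: [0.4567, -0.0754, 0.1692]
tcp_rot: [-180.0, -0.1, 108.9]
wrist_force: [0.4, 0.3, -1.3]
opening: 0.0274
```

```bash
python3 path.py 0 0.1695 0.115 0.12 0.125 0.13 0.135 0.14 0.15
```

```text
t 13.55 s 0.1186 lat(left+) -0.0006 z 0.1692 rot [-1.7997e+02 -7.0000e-02  1.0887e+02] op 0.0274 len 0.2757
F along -0.43 left -0.17 up -1.27 M [ 0.05 -0.04 -0.02] bend dist 0.0045
s= 0.115 shift [-0.06  0.34 -0.03] turn [-0.03 -0.07  6.2 ]
s= 0.12 shift [-0.07 -0.14 -0.03] turn [-0.03 -0.08 -3.55]
s= 0.125 shift [-0.14 -0.62 -0.03] turn [ -0.02  -0.08 -13.35]
s= 0.13 shift [-0.27 -1.09 -0.03] turn [-1.000e-02 -8.000e-02 -2.307e+01]
s= 0.135 shift [-0.49 -1.54 -0.03] turn [-1.000e-02 -8.000e-02 -2.905e+01]
s= 0.14 shift [-0.75 -1.96 -0.03] turn [-1.000e-02 -8.000e-02 -3.478e+01]
s= 0.15 shift [-1.38 -2.72 -0.03] turn [  0.    -0.08 -44.31]
```

>>> play_rows(
  rows=[
    [1,[-0.02,-0.19,0],[0,0,-3.7]],
    [1,[-0.02,-0.19,-0.03],[0,0,-3.9]],
    [1,[-0.02,-0.19,0],[0,0,-3.9]],
    [1,[-0.02,-0.19,0],[0,0,-3.9]],
    [1,[-0.01,-0.19,0],[0,0,-3.8]],
    [1,[-0.01,-0.19,0],[0,0,-3.5]],
    [1,[0,-0.19,0],[0,0,-2.8]],
    [1,[0,0,0],[0,0,0]],
  ],
)

```text
time: 14.35
ee_pos: [0.4463, -0.083, 0.1693]
tcp_rot: [180.0, -0.1, 134.1]
wrist_force: [0.3, -0.7, -0.4]
opening: 0.0275
```

```bash
python3 path.py 0 0.1695 0.13 0.135 0.14 0.145 0.15 0.16 0.17
```

```text
t 14.35 s 0.1318 lat(left+) 0.0004 z 0.1693 rot [ 1.7998e+02 -8.0000e-02  1.3412e+02] op 0.0275 len 0.2757
F along 0.31 left 0.68 up -0.38 M [ 0.07 -0.04 -0.01] bend dist 0.0084
s= 0.13 shift [ 0.04  0.17 -0.02] turn [ 0.02 -0.08  2.18]
s= 0.135 shift [ 0.03 -0.32 -0.02] turn [ 0.02 -0.08 -3.81]
s= 0.14 shift [-0.03 -0.81 -0.02] turn [ 0.02 -0.08 -9.53]
s= 0.145 shift [-0.13 -1.3  -0.03] turn [  0.03  -0.08 -15.05]
s= 0.15 shift [-0.27 -1.78 -0.03] turn [  0.03  -0.08 -19.07]
s= 0.16 shift [-0.62 -2.71 -0.03] turn [  0.03  -0.08 -21.83]
s= 0.17 shift [-0.99 -3.64 -0.03] turn [  0.03  -0.08 -21.83]
```

>>> play_rows(
  rows=[
    [1,[0.02,-0.3,0],[0,0,-3.5]],
    [1,[0.01,-0.3,0],[0,0,-3.5]],
    [1,[0,-0.3,-0.02],[0,0,-3.5]],
    [1,[0,-0.3,0],[0,0,-3.5]],
    [1,[0,-0.3,0],[0,0,-3.3]],
    [1,[0,-0.3,0],[0,0,-2.5]],
    [1,[0,-0.3,0],[0,0,-1.5]],
    [1,[0,-0.3,0],[0,0,-0.4]],
    [1,[0,0,0],[0,0,0]],
  ],
)

```text
time: 15.25
ee_pos: [0.4333, -0.1027, 0.1692]
tcp_rot: [179.9, -0.1, 155.0]
wrist_force: [-0.5, -0.0, -0.3]
opening: 0.0276
```

```bash
python3 path.py 0 0.1695 0.16 0.17 0.2
```

```text
t 15.25 s 0.1557 lat(left+) 0.0004 z 0.1692 rot [ 1.7993e+02 -6.0000e-02  1.5499e+02] op 0.0276 len 0.2757
F along 0.25 left -0.43 up -0.34 M [-0.   -0.01  0.06] bend dist 0.0317
s= 0.16 shift [ 0.04 -0.42 -0.03] turn [ 0.07 -0.05 -0.96]
s= 0.17 shift [ 0.02 -1.42 -0.03] turn [ 0.07 -0.05 -0.96]
s= 0.2 shift [-0.03 -4.42 -0.03] turn [ 0.07 -0.05 -0.96]
```

>>> play_rows(
  rows=[
    [1,[0.03,-0.3,-0.02],[0.1,-0.1,-1]],
    [1,[0,-0.5,0],[0,0,0]],
    [1,[0,-0.6,0],[0,0,0]],
    [1,[0,-0.6,0],[0,0,0]],
    [1,[0,-0.4,0],[0,0,0]],
    [1,[0,0,0],[0,0,0]],
    [1,[-0.1,0,0],[0,0,0]],
    [1,[-0.1,0,0],[0,0,0]],
    [1,[0,0,0],[0,0,0]],
  ],
)

```text
time: 16.15
ee_pos: [0.4243, -0.1273, 0.1695]
tcp_rot: [-180.0, 0.1, 155.8]
wrist_force: [0.3, -0.1, -0.7]
opening: 0.0272
```

```bash
python3 path.py 0 0.1695 0.18
```

```text
t 16.15 s 0.1820 lat(left+) 0.0023 z 0.1695 rot [-1.7996e+02  6.0000e-02  1.5580e+02] op 0.0272 len 0.2757
F along -0.07 left 0.34 up -0.74 M [-0.    0.08  0.  ] bend dist 0.0573
s= 0.18 shift [ 0.23  0.2  -0.  ] turn [-0.04  0.06 -0.15]
```

>>> play_rows(
  rows=[
    [1,[0.2,0,0],[0,0,0]],
    [1,[0.1,0,0],[0,0,0]],
    [1,[0.1,0,0],[0,0,0]],
    [1,[0,0,0],[0,0,0]],
  ],
)

```text
time: 16.55
ee_pos: [0.4205, -0.1252, 0.1694]
tcp_rot: [-180.0, 0.1, 155.8]
wrist_force: [-0.2, 0.1, -0.3]
opening: 0.0273
```

```bash
python3 path.py 0 0.1695 0.18
```

```text
t 16.55 s 0.1815 lat(left+) -0.0020 z 0.1694 rot [-1.7996e+02  5.0000e-02  1.5584e+02] op 0.0273 len 0.2757
F along -0.01 left -0.20 up -0.27 M [ 0.05 -0.04  0.03] bend dist 0.0575
s= 0.18 shift [-0.2   0.16 -0.01] turn [-0.04  0.05 -0.11]
```

>>> play_rows(
  rows=[
    [1,[-0.2,-0.3,0],[0,0,0]],
    [1,[0,-0.6,0],[0,0,0]],
    [1,[0,-0.7,0],[0,0,0]],
    [1,[0,-0.7,0],[0,0,0]],
    [1,[0,-0.7,0],[0,0,0]],
    [1,[0,-0.7,0],[0,0,0]],
    [1,[0,-0.7,0],[0,0,0]],
    [1,[0,-0.7,0],[0,0,0]],
    [1,[0,-0.5,0],[0,0,0]],
    [1,[0,-0.3,0],[0,0,0]],
    [1,[0,0,0],[0,0,0]],
  ],
)

```text
time: 17.65
ee_pos: [0.3958, -0.1855, 0.1695]
tcp_rot: [-180.0, 0.1, 155.8]
wrist_force: [0.8, -1.1, -1.0]
opening: 0.0279
```

```bash
python3 path.py 0 0.1695 0.25 0.2657;  python3 - <<'E'
from cyl import *
import pickle
c=camera('side'); pickle.dump(c,open('s8.pkl','wb')); o=get_obs()
overlay(c,o['ee_pos'],o['tcp_rot'][2],(360,150,70,80),'o8',f=8)
c=camera('top'); crop(c,340,240,120,110,5,'t8')
E
```

```text
t 17.65 s 0.2467 lat(left+) -0.0000 z 0.1695 rot [-1.7995e+02  7.0000e-02  1.5577e+02] op 0.0279 len 0.2757
F along 0.70 left 1.24 up -0.99 M [ 0.   -0.02  0.01] bend dist 0.122
s= 0.25 shift [-0.   -0.33  0.  ] turn [-0.05  0.06 -0.18]
s= 0.2657 shift [-0.01 -1.9   0.  ] turn [-0.05  0.06 -0.18]
```

View pics/o8.png

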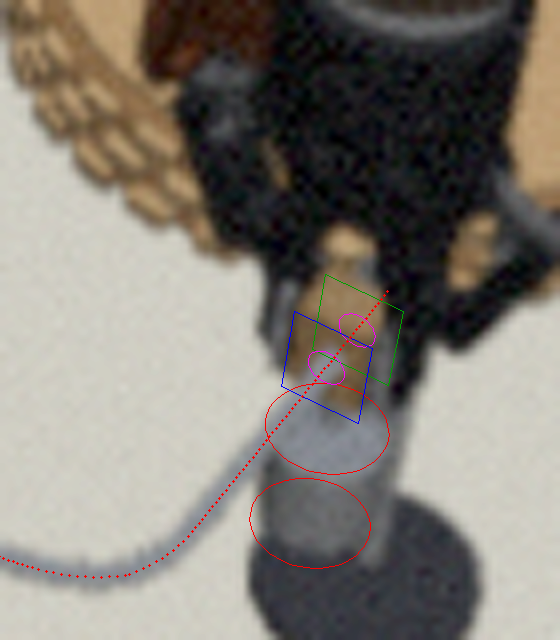

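View pics/t8.png

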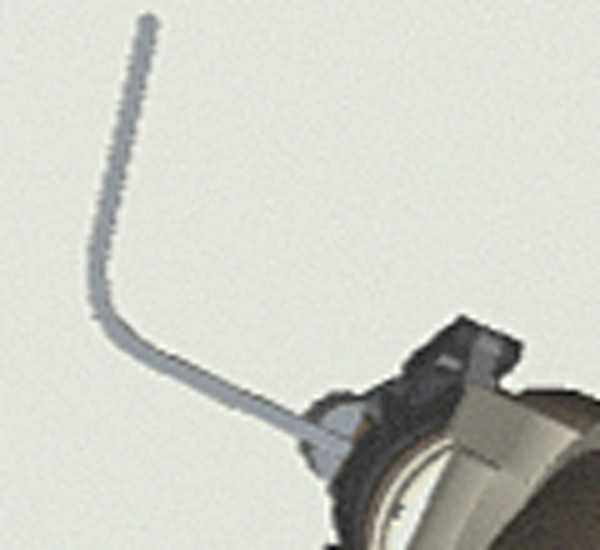

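>>> play_rows(
  rows=[
    [1,[0,-0.4,0],[0,0,0]],
    [1,[0,-0.5,0],[0,0,0]],
    [1,[0,-0.4,0],[0,0,0]],
    [1,[0,-0.2,0],[0,0,0]],
    [1,[0,0,0],[0,0,0]],
  ],
)

```text
time: 18.25
ee_pos: [0.3895, -0.1995, 0.1695]
tcp_rot: [-180.0, 0.1, 155.9]
wrist_force: [0.1, -0.2, -0.8]
opening: 0.0276
```

```bash
python3 path.py 0 0.1695 0.2657
```

```text
t 18.25 s 0.2620 lat(left+) -0.0000 z 0.1695 rot [-1.7996e+02  6.0000e-02  1.5586e+02] op 0.0276 len 0.2757
F along 0.13 left 0.17 up -0.79 M [-0.02 -0.04 -0.02] bend dist 0.1373
s= 0.2657 shift [-0.01 -0.36 -0.  ] turn [-0.04  0.06 -0.09]
```

>>> play_rows(
  rows=[
    [1,[0,-0.1,0],[0,0,0]],
    [1,[0,-0.1,0],[0,0,0]],
    [1,[0,0,0],[0,0,0]],
  ],
)

```text
time: 18.55
ee_pos: [0.3886, -0.2015, 0.1695]
tcp_rot: [-180.0, 0.1, 155.9]
wrist_force: [0.3, 0.3, -1.1]
opening: 0.0278
```

```bash
python3 path.py 0 0.1695 0.2657
```

```text
t 18.55 s 0.2642 lat(left+) -0.0000 z 0.1695 rot [-1.7996e+02  6.0000e-02  1.5586e+02] op 0.0278 len 0.2757
F along -0.38 left 0.15 up -1.07 M [-0.   -0.02  0.01] bend dist 0.1395
s= 0.2657 shift [-0.01 -0.15 -0.  ] turn [-0.04  0.06 -0.1 ]
```

>>> play_rows(
  rows=[
    [1,[0,-0.1,0],[0,0,0]],
    [1,[0,0,0],[0,0,0]],
  ],
)

```text
time: 18.75
ee_pos: [0.3885, -0.2017, 0.1695]
tcp_rot: [179.9, 0.1, 155.9]
wrist_force: [0.2, 0.1, -1.2]
opening: 0.0274
```

```bash
python3 path.py 0 0.1695 0.2657
```

```text
t 18.75 s 0.2645 lat(left+) -0.0001 z 0.1695 rot [1.7992e+02 6.0000e-02 1.5589e+02] op 0.0274 len 0.2757
F along -0.17 left 0.18 up -1.18 M [ 0.04 -0.05  0.02] bend dist 0.1397
s= 0.2657 shift [-0.01 -0.13  0.  ] turn [ 0.08  0.06 -0.06]
```

>>> play_rows(
  rows=[
    [1,[0,-0.1,0],[0,0,0]],
    [1,[0,0,0],[0,0,0]],
  ],
)

```text
time: 18.95
ee_pos: [0.3885, -0.2017, 0.1695]
tcp_rot: [179.8, 0.1, 156.0]
wrist_force: [-0.1, -0.8, -0.6]
opening: 0.0275
```

```bash
python3 path.py 0 0.1695 0.2657
```

```text
t 18.95 s 0.2645 lat(left+) -0.0001 z 0.1695 rot [1.7978e+02 6.0000e-02 1.5595e+02] op 0.0275 len 0.2757
F along 0.73 left 0.26 up -0.62 M [-0.05 -0.   -0.01] bend dist 0.1397
s= 0.2657 shift [-0.01 -0.13  0.  ] turn [ 0.22  0.06 -0.  ]
```

>>> play_rows(
  rows=[
    [1,[0,0,0.1],[0.2,0,0]],
    [1,[0,0,0.1],[0,0,0]],
    [1,[0,0,0],[0,0,0]],
  ],
)

```text
time: 19.25
ee_pos: [0.3886, -0.2018, 0.1675]
tcp_rot: [-180.0, 0.1, 155.9]
wrist_force: [1.1, 1.3, -1.5]
opening: 0.0275
```

```bash
python3 path.py 0 0.1695 0.2657
```

```text
t 19.25 s 0.2645 lat(left+) 0.0000 z 0.1675 rot [-1.7997e+02  8.0000e-02  1.5595e+02] op 0.0275 len 0.2757
F along -1.66 left 0.48 up -1.48 M [ 0.2  -0.19  0.05] bend dist 0.1398
s= 0.2657 shift [ 0.   -0.12 -0.2 ] turn [-0.03  0.08 -0.  ]
```

>>> play_rows(
  rows=[
    [1,[0,0,0.07],[0,0,0]],
    [1,[0,0,0],[0,0,0]],
    [0.62,[0,0,0],[0,0,0]],
    [0.58,[0,0,0],[0,0,0]],
    [0.54,[0,0,0],[0,0,0]],
    [0.48,[0,0,0],[0,0,0]],
    [0.4,[0,0,0],[0,0,0]],
    [0.3,[0,0,0],[0,0,0]],
    [0.2,[0,0,0],[0,0,0]],
    [0.2,[0,0,0],[0,0,0]],
  ],
  newtons=20,
)

```text
time: 20.25
ee_pos: [0.3884, -0.2024, 0.1669]
tcp_rot: [-179.9, 0.1, 155.9]
wrist_force: [-0.0, -0.2, 0.9]
opening: 0.0683
```

```bash
python3 path.py 0 0.1695 0.2657;  python3 - <<'E'
from cyl import *
import pickle
c=camera('side'); pickle.dump(c,open('s9.pkl','wb')); o=get_obs()
crop(c,360,150,70,80,8,'s9')
c=camera('top'); crop(c,340,240,120,110,5,'t9')
E
```

```text
t 20.25 s 0.2652 lat(left+) 0.0001 z 0.1669 rot [-1.7990e+02  1.0000e-01  1.5592e+02] op 0.0683 len 0.2757
F along 0.22 left 0.06 up 0.91 M [-0.01 -0.02  0.05] bend dist 0.1403
s= 0.2657 shift [ 0.01 -0.06 -0.26] turn [-0.1   0.1  -0.03]
```

View pics/s9.png

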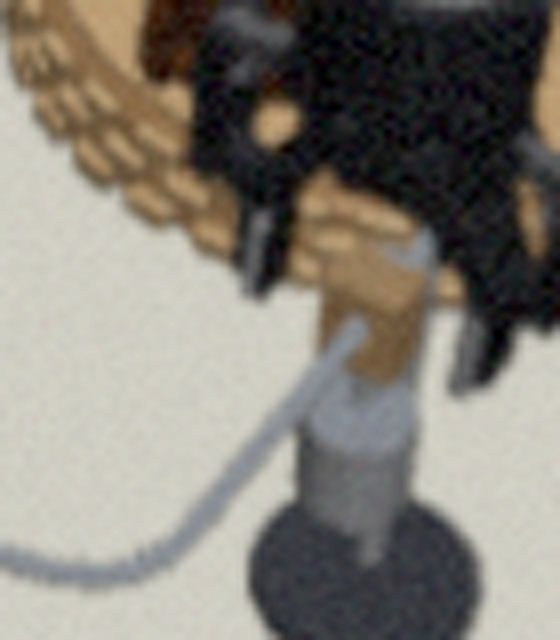

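>>> play_rows(
  rows=[
    [0.2,[0,0,-0.5],[0,0,0]],
    [0.2,[0,0,-1],[0,0,0]],
    [0.2,[0,0,-2],[0,0,0]],
    [0.2,[0,0,-2],[0,0,0]],
    [0.2,[0,0,-2],[0,0,0]],
    [0.2,[0,0,-2],[0,0,0]],
    [0.2,[0,0,-1],[0,0,0]],
    [0.2,[0,0,0],[0,0,0]],
    [0.2,[0,0,0],[0,0,0]],
    [0.2,[0,0,0],[0,0,0]],
    [0.2,[0,0,0],[0,0,0]],
    [0.2,[0,0,0],[0,0,0]],
  ],
)

```text
time: 21.55
ee_pos: [0.3877, -0.2018, 0.278]
tcp_rot: [-179.9, 0.1, 155.9]
wrist_force: [0.5, 0.0, 0.7]
opening: 0.0686
```

```bash
python3 path.py 0 0.1695 0.2657;  python3 - <<'E'
from cyl import *
import pickle
c=camera('side'); pickle.dump(c,open('s10.pkl','wb')); save(c,'s10f')
m,psi=[.3884,-.2024],155.9
overlay(c,[m[0],m[1],.1675],psi,(360,150,70,80),'s10',f=8)
E
```

```text
t 21.55 s 0.2650 lat(left+) -0.0008 z 0.2780 rot [-1.7990e+02  7.0000e-02  1.5593e+02] op 0.0686 len 0.2757
F along -0.22 left 0.40 up 0.70 M [ 0.05  0.06 -0.01] bend dist 0.1401
s= 0.2657 shift [-0.07 -0.07 10.85] turn [-0.1   0.07 -0.03]
```

View pics/s10.png

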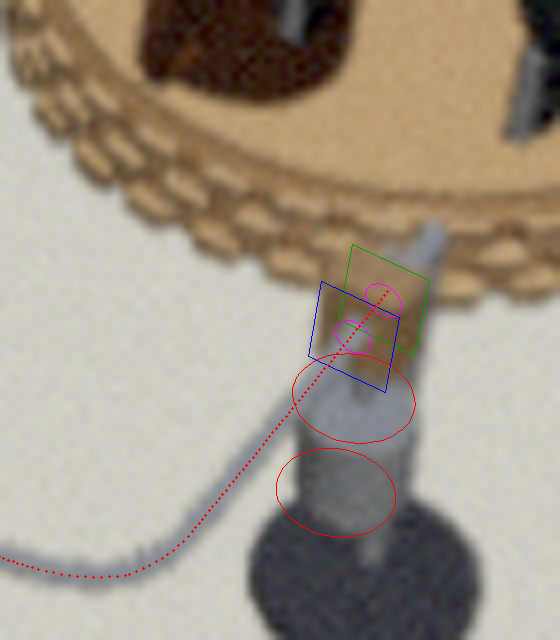

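View pics/s10f.png

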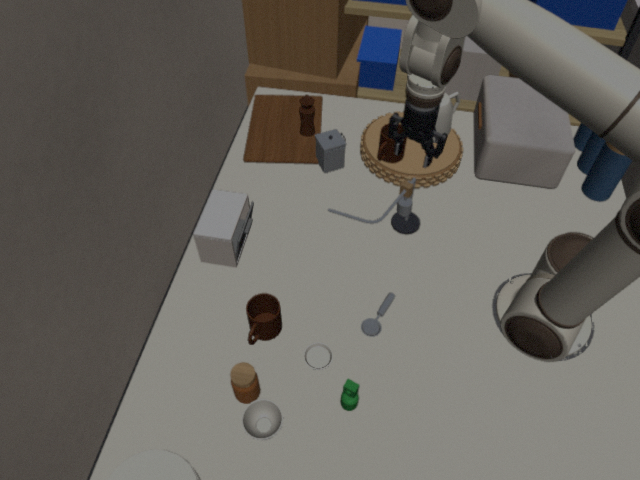

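```bash
python3 go.py 0.36 0.05 0.32 155.9
```

```text
t 21.6 pos [ 0.3877 -0.2018  0.278 ] rot [-1.7990e+02  6.0000e-02  1.5592e+02] op 0.068 F [ 0.7  -0.03  0.24] M [-0.03 -0.06  0.01]
shift cm (cur tool axes) [12.79 21.85 -4.25] turn [-0.1   0.06  0.02]
q [-27.4  -9.5   0.1  99.5  -0.1 -93.4]
```

>>> play_rows(
  rows=[
    [0.2,[0,0,-2],[0,0,0]],
    [0.2,[1,2,-2],[0,0,0]],
    [0.2,[1.5,3,0],[0,0,0]],
    [0.2,[1.5,3,0],[0,0,0]],
    [0.2,[1.5,3,0],[0,0,0]],
    [0.2,[1.5,3,0],[0,0,0]],
    [0.2,[1.5,3,0],[0,0,0]],
    [0.2,[1.5,3,0],[0,0,0]],
    [0.2,[1.5,2,0],[0,0,0]],
    [0.2,[0.5,1,0],[0,0,0]],
    [0.2,[0,0,0],[0,0,0]],
  ],
)

```text
time: 22.7
ee_pos: [0.3702, 0.0665, 0.3156]
tcp_rot: [-179.9, -0.2, 155.8]
wrist_force: [-0.8, -0.6, 0.5]
opening: 0.0683
```

Run:
```python
from cyl import *
import pickle
t=camera('top'); save(t,'t11f'); pickle.dump(t,open('t11.pkl','wb')); s=camera('side'); pickle.dump(s,open('s11.pkl','wb'))
crop(t,385,290,75,65,10,'t11'); crop(s,380,165,50,60,10,'s11')
t0=pickle.load(open('top0.pkl','rb')); s0=pickle.load(open('side0.pkl','rb'))
for n in ['caddy','mug_b','jar','bowl','spoon','infuser']:
    for c in (t,s): print(n,[(np.round(d['point'],3).tolist(),round(d['confidence'],2)) for d in spotter.spot_in(c,n)][:2])
```

```text
caddy [([0.623, -0.426, 0.1], 0.8), ([0.402, -0.214, 0.177], 0.62)]
caddy [([0.374, -0.205, 0.019], 0.73), ([0.613, -0.42, 0.077], 0.57)]
mug_b [([0.684, 0.168, 0.03], 0.78)]
mug_b [([0.686, 0.159, 0.051], 0.79), ([0.538, 0.219, 0.005], 0.64)]
jar [([0.675, 0.317, 0.105], 0.95)]
jar [([0.67, 0.342, 0.089], 0.81), ([0.411, 0.107, 0.011], 0.23)]
bowl [([0.623, 0.412, 0.025], 0.56)]
bowl [([0.628, 0.392, 0.026], 0.97), ([0.689, 0.164, 0.049], 0.24)]
spoon [([0.418, 0.108, 0.013], 0.57)]
spoon [([0.412, 0.104, 0.013], 0.59)]
infuser [([0.453, 0.308, 0.072], 0.6), ([0.39, -0.196, 0.17], 0.58)]
infuser [([0.45, 0.32, 0.047], 0.8), ([0.617, -0.42, 0.077], 0.55)]
```

View pics/t11.png

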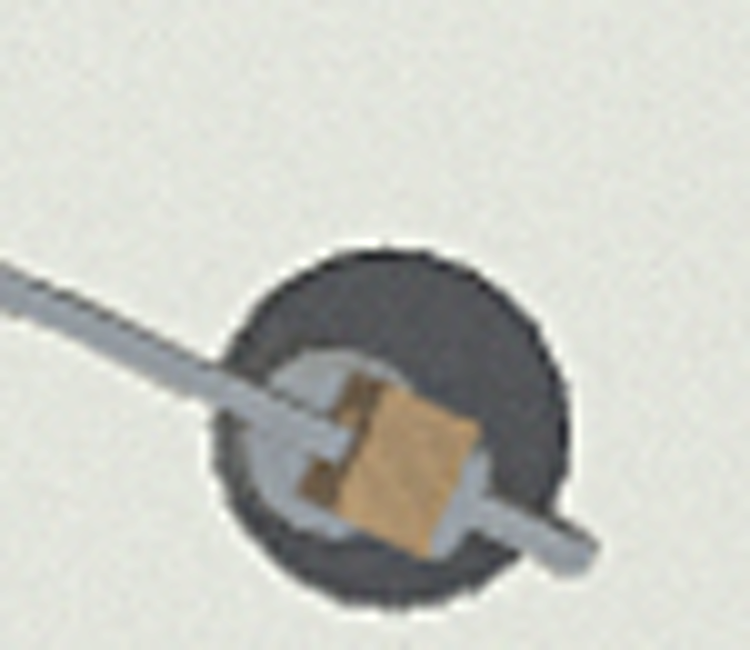

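View pics/s11.png

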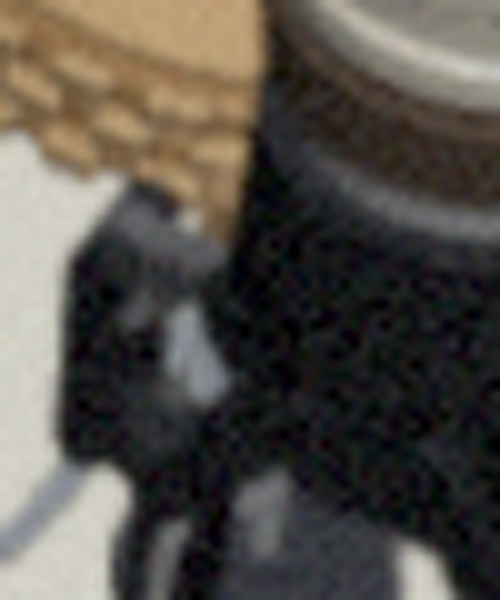

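View pics/t11f.png

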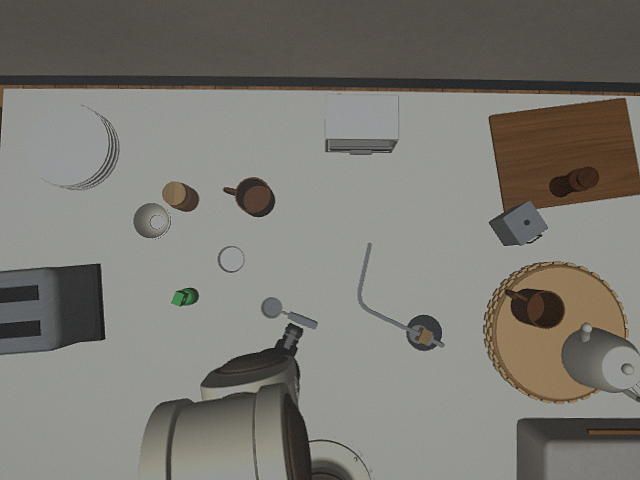

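Run:
```python
from snap import *
import pickle
t=pickle.load(open('t11.pkl','rb'));p=np.load('rail.npy')
a=np.array([(395,385),(480,425),(430,555),(340,510)])/10+[385,290]-.45
Q=at_z(t,a,.1895); m=Q.mean(0); print(Q.round(4),m,np.hypot(*(m[:2]-p[:2])))
print([np.linalg.norm(Q[i]-Q[(i+1)%4]).round(4) for i in range(4)])
```

```text
[[ 0.4053 -0.2013  0.1895]
 [ 0.3977 -0.218   0.1895]
 [ 0.3724 -0.2082  0.1895]
 [ 0.3809 -0.1906  0.1895]] [ 0.38908839 -0.2045433   0.1895    ] 0.1419688858596267
[np.float64(0.0184), np.float64(0.0272), np.float64(0.0196), np.float64(0.0267)]
```

```bash
python3 -c "
from workcell import job_done
print(job_done())"
```

```text
the job is handed in; nothing more can be done
None
```

The infuser is hanging on the rail's far leg, up against the stop disc, and I've handed the job in; it reported no verdict. I pinched the block, lifted it out of the dish and threaded it on. I slid it round the bend following the rail shape fitted from the camera images. On the straight parts I nudged it from side to side to keep it centred, which showed the rail about 1.2 mm off the fit on the open leg. It stopped at the disc; I then lowered it a little, opened the fingers and backed away. The robot's clock stood at about 23 s.

**Distance to the stop:** in the last top picture the hole's middle is about 142 mm from the middle of the bend, as it should be when touching the disc. The gripper's own position at release gave 140.3 mm. Both are inside 137 to 147 mm.

**Hanging:** it was upright to within about 0.06 rad, by a rough reading of the side picture. I did not measure its speed after letting go. It looked still in the pictures, the last about 2 s after release.

**Forces:** the wrist force readings I took between moves stayed within about 2 N while threading and sliding. Those were only at the end of each move, so brief peaks in between were not seen.

**Other things:** the caddy, mug, jar, bowl and spoon were found within about 6 mm of where they started, close to the detector's accuracy. The last side picture of the infuser itself was blocked by the arm, so the final check rests on the top picture.

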